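# Whetstone from behind the screw jars

## Robot

A 6-joint arm with a two-finger parallel gripper is mounted at the origin on the work surface. World frame = base frame: x ahead of the robot, y to its left, z up, the work surface at z = 0. Lengths are in mm, angles in rad, forces in N, time in s.
With the tool pointing down it reaches from about 400 to 925 mm from the base axis. Payload 12.5 kg.
Tool frame: the origin (TCP) lies on the front face of the gripper's body, between the roots of the fingers; the fingertips stand 78 mm ahead of it and the grasp point (between the pads) lies 59 mm ahead of it (env.nose_length is the distance from the TCP to the fingertips, in mm); z points along the fingers, y is the line along which they close (so a half turn about z gives the same grasp; the last joint's range is limited). The gripper opens to 95 mm and grips with 3 to 60 N. Pads are 20 mm wide; open, the fingers measure 119 mm over their backs; the gripper's body (75 mm by 180 mm) begins 59 mm behind the grasp point.
Start: joints at [1.101, 0.491, 1.559, -0, 1.092, -0.106], TCP at [222.374, 584.113, 292.261] pointing down, gripper open.
Joint ranges: [-3.1, 3.1], [-0.84, 2.19], [0.05, 2.79], [-1.13, 4.28], [0.06, 2.93], [-2.69, 2.69]. Speed limits (rad/s): [2.22, 2.22, 2.79, 3.14, 3.14, 3.14].

## Interface

Orientations are given as [roll, pitch, yaw] about the fixed x, y, z axes, in that order (R = Rz(yaw) Ry(pitch) Rx(roll)).
In Python, from cell import env gives the robot as it stands.
- The arm moves only by the tool jog_arm, never from a script. Its argument "motion" is a list of rows, each a list of 7 numbers: the turn, a rotation vector about the tool's x, y, z in degrees, then the shift along the tool's x, y, z in mm, then the finger opening in mm, from 0 to 95.1. In form: [[wx, wy, wz, x, y, z, hand], ...]. A call has 1 to 10 rows; each row shifts and turns the commanded pose from where the row before left it, along the tool's axes as they then stand; what a row does not reach is not made up. A row lasts 1/8 s, in which the tool goes at most 62.5 mm and 10.7 degrees, less where a joint would pass 70% of its speed; a pose out of reach is approached as far as the arm can. A call is refused whole if a number of a shift passes 62.5 or a number of a turn 10.7, either way. A call with a gripper value outside its range is refused whole. The fingers move at their own pace and stop on an object; the grip force is fixed at half the most. Time passes only in rows, so rows that do not move let the fingers close. It gives the time, the measured TCP pose, the force, the opening and the grip force at its end, in the units of the state.
- env.state(): the state, without advancing time (a new reading comes with each control period).
- env.read_camera(name): name is "scene" or "side" or "wrist"; returns a dict with "color" (480x640x3 uint8, red, green, blue), "z_map" (480x640 float32, mm along the optical axis (not along the pixel's ray), 0 where there is no reading), "camera_matrix" (3x3 intrinsics, pixels), "world_to_cam" (4x4, takes a point from world to camera coordinates). Camera axes: x right, y up, looking along -z (the intrinsics and any distortion apply to the point x, -y, -z); pixel columns grow to the right and rows downward; lengths in mm; the calibration is good to about 2 mm. A picture is of the moment at which its call begins.
- env.job_done(): hands the job in; it is judged then, once.
Trained networks look in the newest picture that a camera, given by its name, has taken for a name from the list of things; names that differ only in an ending like _2 or _b are one class to them, and where a whole thing is asked for, a point or a joint stands for the part that bears it (a point fixed in the world has none). Each returns a list of dicts, best first, with "score" (0 to 1); they miss things now and then, are a little off and sometimes report something else, mostly with a low value. They report only what shows in the picture. A call takes as long as a camera call.
- env.recognise(camera, thing): "location" ([column, row] in pixels, amid what is visible of it).
The state is a dict: "t": time; "joints": joint angles; "qvel": joint speeds; "tau": joint torques, N m; "eef_pos": TCP position; "tcp_rot": TCP orientation; "ft_force": force on the tool from outside, world axes, zero at the start; "moment": the same for the moment, N m; "opening": opening from 0.0 (shut) to 1.0 (fully open); "grip_force": force on a finger pad.
Only numpy, scipy, OpenCV 4.12 (cv2) and the standard library are available. Lean on these libraries where they do the work, as an engineer would, in place of code of your own. Each camera call takes 0.05 s, during which the arm holds its last target. There are 200 camera calls.

## Task

Move the three hexagonal screw jars out of the wooden tray and stand them aside on the plywood board, then fetch the sharpening stone from behind them and lay it flat in the stone holder, between its two end stops and square on its base. Once the stone is there, stand the jars back in the tray's front lane (the one nearer the robot) as one close-packed row along the lane, flat face against flat face with no gaps, in order of height with the tallest at the left end as seen from the robot and the lowest at the right. Keep the jars upright and leave the glue bottle and the chisel where they are.

Things in the scene. Friction and masses are not known exactly. Their poses are not given: they have to be found in the camera images.
- jar_tall: Tallest of three white hexagonal screw jars, all 46 mm across flats, 53 mm across corners; hexagon 70 mm high plus a round wooden stopper 24 mm across, 10 mm high. About 300 g. Origin: centre of underside, z up; y is square to one pair of flats (the others 60 and 120 degrees round), x points at a corner. Starts standing in the tray's front lane, in any order, turned a little
- jar_mid: Middle-sized of three white hexagonal screw jars, all 46 mm across flats, 53 mm across corners; hexagon 58 mm high plus a round black cap 32 mm across, 10 mm high. About 250 g. Origin: centre of underside, z up; y is square to one pair of flats (the others 60 and 120 degrees round), x points at a corner. Starts standing in the tray's front lane, in any order, turned a little
- jar_low: Lowest of three white hexagonal screw jars, all 46 mm across flats, 53 mm across corners; hexagon 46 mm high plus a wide round brass cap 42 mm across, 10 mm high. About 200 g. Origin: centre of underside, z up; y is square to one pair of flats (the others 60 and 120 degrees round), x points at a corner. Starts standing in the tray's front lane, in any order, turned a little
- stone: Sharpening stone, two-layer block (grey below, brick-red above), 150 mm long (its y), 45 mm wide (x), 25 mm thick, about 400 g. Origin: centre of its underside, z up. Starts lying along the tray's back lane, so close behind the jars that no finger fits between. It stands 17 mm above the lane walls: grip it across its width, fingertips 12 mm above its underside
- tray: Fixed wooden tray, 143 mm (x) by 206 mm (y). Floor 6 mm, walls 14 mm above the bench, walls 5 mm thick; a like strip along y parts two lanes, each 196 mm long inside: front lane (-x, robot side, for the jars) 68 mm wide, centre line at tray x = -32.5 mm; back lane (+x) 60 mm wide, centre line x = +36.5 mm. Origin: centre of underside. Its +y end is the left seen from the robot
- board: Fixed piece of bare plywood on the bench, flat, 130 mm (x) by 240 mm (y), 9 mm thick, empty at the start: the side area for the jars. Origin: centre of its underside; its top is 9 mm above that
- holder: Fixed dark wooden holder for the stone: base 75 mm (x) by 210 mm (y), 20 mm high, with a stop 12 mm high and 16 mm thick across each end, leaving 172 mm between the stops; open at the long sides. Origin: centre of its underside; the stone lies on the base, 20 mm above the origin, its length along y
- glue: Bystander, leave alone: yellow bottle of wood glue, 56 mm across, 150 mm high, standing loose on the bench beyond the work. Origin: centre of its underside
- chisel: Bystander, leave alone: wood chisel with wooden handle, about 240 mm long along its x, 27 mm high, lying loose on the bench beyond the work. Origin: under its middle

How it is judged (in metres and radians):
On the way, in this order (a step that is already met when the one before it is completed fails the run):
1. all three jars stand on the plywood board, released (x of jar_tall in the frame of board between -0.065 and 0.065 m and y of jar_tall in the frame of board between -0.12 and 0.12 m and z of jar_tall in the frame of board between 0.004 and 0.014 m and angle between each of jar_tall, jar_mid, jar_low's own z axis and vertical below 0.15 rad and linear speed of each of jar_tall, jar_mid, jar_low below 0.03 m/s and contact force between the fingers and jar_tall below 0.5 N and x of jar_mid in the frame of board between -0.065 and 0.065 m and y of jar_mid in the frame of board between -0.12 and 0.12 m and z of jar_mid in the frame of board between 0.004 and 0.014 m and contact force between the fingers and jar_mid below 0.5 N and x of jar_low in the frame of board between -0.065 and 0.065 m and y of jar_low in the frame of board between -0.12 and 0.12 m and z of jar_low in the frame of board between 0.004 and 0.014 m and contact force between the fingers and jar_low below 0.5 N), for 0.2 s.
2. with the jars still on the board, the stone lies in the holder between the end stops, released (all of step 1 and x of stone in the frame of holder between -0.014 and 0.014 m and y of stone in the frame of holder between -0.013 and 0.013 m and z of stone in the frame of holder between 0.015 and 0.025 m and angle between stone's own z axis and vertical below 0.1 rad and angle between the y axis of stone and the y axis of holder, either way round below 0.14 rad and linear speed of stone below 0.02 m/s and contact force between the fingers and stone below 0.5 N), for 0.2 s.
At the end, for the whole second after the job is handed in: Stone flat in the holder between its stops (14 mm across, 13 mm along, 8 deg). Jars upright in the front lane in one straight row, tallest left, lowest right, flats square to the lane within 10 deg, neighbours at most 4 mm apart. All released and at rest (x of stone in the frame of holder between -0.014 and 0.014 m and y of stone in the frame of holder between -0.013 and 0.013 m and z of stone in the frame of holder between 0.015 and 0.025 m and angle between each of stone, jar_tall, jar_mid, jar_low's own z axis and vertical below 0.1 rad and angle between the y axis of stone and the y axis of holder, either way round below 0.14 rad and linear speed of each of stone, jar_tall, jar_mid, jar_low below 0.02 m/s and contact force between the fingers and stone below 0.5 N and x of jar_tall in the frame of tray between -0.045 and -0.02 m and y of jar_tall in the frame of tray between -0.08 and 0.08 m and z of jar_tall in the frame of tray between 0.001 and 0.011 m and (angle between the y axis of jar_tall and the y axis of tray, either way round below 0.17 rad or angle between the y axis of jar_tall and the y axis of tray, either way round between 0.877 and 1.217 rad) and x of jar_mid in the frame of tray between -0.045 and -0.02 m and y of jar_mid in the frame of tray between -0.08 and 0.08 m and z of jar_mid in the frame of tray between 0.001 and 0.011 m and (angle between the y axis of jar_mid and the y axis of tray, either way round below 0.17 rad or angle between the y axis of jar_mid and the y axis of tray, either way round between 0.877 and 1.217 rad) and x of jar_low in the frame of tray between -0.045 and -0.02 m and y of jar_low in the frame of tray between -0.08 and 0.08 m and z of jar_low in the frame of tray between 0.001 and 0.011 m and (angle between the y axis of jar_low and the y axis of tray, either way round below 0.17 rad or angle between the y axis of jar_low and the y axis of tray, either way round between 0.877 and 1.217 rad) and y of jar_tall in the frame of tray above 0.01 m and y of jar_low in the frame of tray below -0.01 m and horizontal distance between jar_tall and jar_mid below 0.05 m and horizontal distance between jar_mid and jar_low below 0.05 m and horizontal distance between jar_tall and jar_low above 0.088 m); the robot touches nothing.
It fails at once if a jar is tipped over (angle between any of jar_tall, jar_mid, jar_low's own z axis and vertical above 0.5 rad).
It fails at once if the glue bottle or the chisel is disturbed (moved more than 30 mm) (distance of any of glue, chisel from where it was at the start of the episode above 0.03 m).
It also fails if it takes over 152 s, if anything falls off the work surface, if the arm or the gripper's body presses on something with over 40 N, if the wrist force passes 120 N, or if a joint passes its speed limit or range.

## Working session

There is one attempt and no reset: what is moved stays moved. The work goes in short steps, Python scripts to look and compute and a tool call to move; the robot and the scene stay as the last step left them, time stands still between calls to the robot, and variables do not carry over. Pictures are saved under pics/ and viewed, at most 14 in all, crops included, and the job is handed in when it is done.

Besides the shell and the picture viewer there is one more tool, called after "Emit:" as name(argument=value, ...), one argument or row to a line, values as JSON. jog_arm: Moves the arm, as the interface text tells. Its arguments: {"type":"object","properties":{"motion":{"type":"array"}},"required":["motion"]}

```bash
mkdir -p pics && ls && python3 - <<'E'
from cell import env
import cv2
s=env.state();print(s['t'],s['eef_pos'],s['tcp_rot'],s['opening'])
for c in ['scene','side']:
    d=env.read_camera(c);cv2.imwrite(f'pics/{c}0.png',d['color'][:,:,::-1])
    print(c,d['camera_matrix'].tolist(),d['world_to_cam'].round(3).tolist())
    for n in ['jar_tall','jar_mid','jar_low','stone','tray','board','holder','glue','chisel']:
        print(n,[(r['location'],round(r['score'],2)) for r in env.recognise(c,n)[:3]])
E
```

```text
pics
0.0 [222.2808229  583.96943139 291.66784812] [-3.14050838e+00 -9.39299777e-05  2.77786038e+00] 0.9979787980934502
scene [[502.2052091902158, 0.0, 317.2206542541841], [0.0, 502.2052091902158, 236.8216735925705], [0.0, 0.0, 1.0]] [[-0.653, 0.757, 0.006, 413.189], [-0.657, -0.57, 0.493, 387.287], [0.376, 0.318, 0.87, -1308.188], [0.0, 0.0, 0.0, 1.0]]
jar_tall [([444.1, 258.6], 0.88), ([458.8, 297.6], 0.39)]
jar_mid [([463.8, 279.0], 0.87), ([344.8, 224.6], 0.68), ([446.3, 310.8], 0.43)]
jar_low [([492.3, 306.0], 0.73)]
stone []
tray [([457.8, 298.6], 0.76)]
board [([261.2, 152.5], 0.87)]
holder [([345.0, 223.7], 0.92)]
glue [([327.6, 310.7], 0.8)]
chisel [([223.8, 244.9], 0.66)]
side [[554.8234824542378, 0.0, 306.45755896894724], [0.0, 554.8234824542378, 245.02650691473212], [0.0, 0.0, 1.0]] [[0.744, -0.668, -0.023, -474.733], [0.398, 0.416, 0.818, -270.851], [-0.536, -0.618, 0.575, -778.236], [0.0, 0.0, 0.0, 1.0]]
jar_tall [([185.5, 217.5], 0.76)]
jar_mid [([173.4, 206.8], 0.56)]
jar_low [([158.8, 197.1], 0.88)]
stone [([206.7, 206.4], 0.86)]
tray [([191.1, 238.0], 0.83)]
board [([374.9, 358.8], 0.75)]
holder [([272.5, 270.0], 0.67)]
glue [([301.8, 187.4], 0.98), ([374.9, 357.9], 0.38)]
chisel [([402.0, 256.0], 0.91), ([206.0, 208.6], 0.74)]
```

View pics/scene0.png

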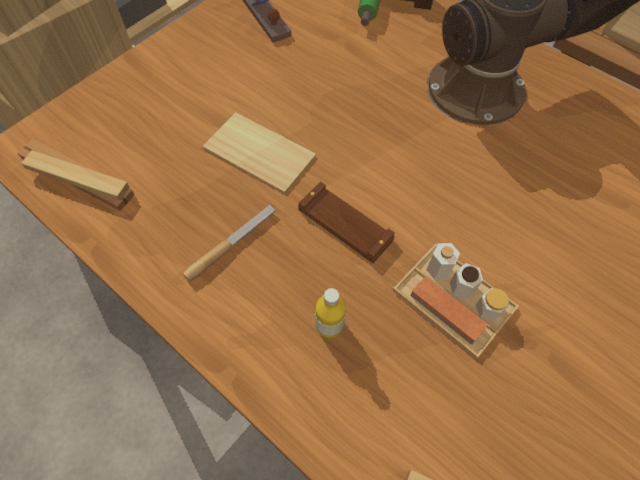

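View pics/side0.png

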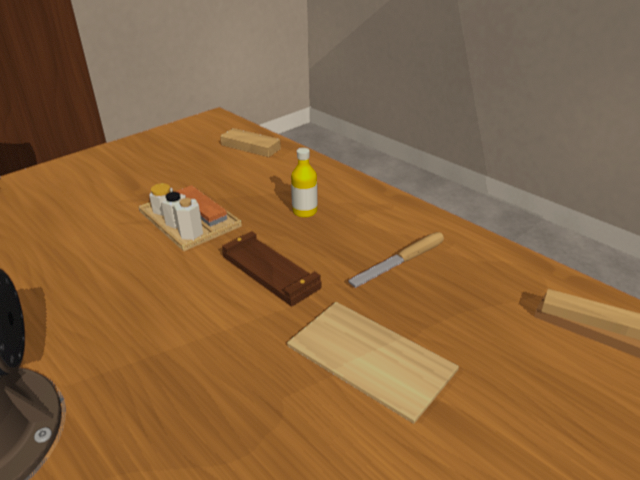

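The scene view shows the tray near (457,298) with the jars in order tall (445,258), mid (466,280), low (494,304), and the red stone behind them at (448,308). The holder is at (346,222) and the board at (260,152). The side view agrees. Next I'll measure them with the depth clouds.

```bash
cat > h.py <<'E'
from cell import env
import numpy as np, cv2
def grab(c,save=None):
    d=env.read_camera(c)
    if save: cv2.imwrite(f'pics/{save}.png',d['color'][:,:,::-1])
    K=d['camera_matrix'];z=d['z_map'].astype(float)
    v,u=np.mgrid[:480,:640]
    P=np.stack([(u-K[0,2])/K[0,0]*z,-(v-K[1,2])/K[1,1]*z,-z],-1)
    T=np.linalg.inv(d['world_to_cam'])
    W=P@T[:3,:3].T+T[:3,3]
    W[z==0]=np.nan
    return d['color'],W,d
def rect(P):
    (c,s,a)=cv2.minAreaRect(P[:,:2].astype(np.float32))
    a=a if s[1]>s[0] else a+90   # long axis = y of the thing; angle of thing's x
    a=(a+90)%180-90
    return np.round(c,1),np.round(sorted(s),1),round(a,1)
E
python3 - <<'E'
from h import *
for c in ['scene','side']:
    col,W,d=grab(c)
    for n in ['jar_tall','jar_mid','jar_low','stone','tray','board','holder','glue','chisel']:
        r=env.recognise(c,n)
        if r:
            u,v=np.round(r[0]['location']).astype(int); print(c,n,round(r[0]['score'],2),W[v,u].round(1))
    x,y,z=np.moveaxis(W,-1,0)
    hsv=cv2.cvtColor(col,cv2.COLOR_RGB2HSV)
    ok=(x>250)&(x<950)&(y>-400)&(y<700)&(z>5)&(z<200)
    lab,st=None,None
    n,lab,st,cen=cv2.connectedComponentsWithStats(ok.astype(np.uint8))
    for i in range(1,n):
        if st[i,4]>100:
            P=W[lab==i]; print(c,st[i,4],rect(P),'z',np.percentile(P[:,2],[5,50,95]).round(1),'col',col[lab==i].mean(0).round(),cen[i].round())
E
```

```text
scene jar_tall 0.56 [517.9 223.2  75.6]
scene jar_mid 0.75 [527.1 341.   62.3]
scene jar_low 0.9 [526.5 347.4  61.7]
scene stone 0.58 [578.  288.7  32.2]
scene tray 0.57 [537.5 281.8  12.7]
scene board 0.93 [ 527.9 -272.3   10.1]
scene holder 0.63 [554.3  10.8  21.8]
scene glue 0.98 [756.7 133.4 108.6]
scene chisel 0.98 [ 759.9 -145.4   20.6]
scene 4227 (array([ 521.6, -279. ]), array([134. , 242.7]), 7.9) z [ 5.7  8.3 11.2] col [197. 175. 126.] [260. 151.]
scene 3220 (array([543.8,   3.9]), array([ 78.6, 210.2]), 0.5) z [12.5 19.5 31.9] col [103.  65.  39.] [346. 222.]
scene 1175 (array([ 741.1, -148.9]), array([ 27.2, 238.9]), 86.2) z [12.  17.6 26.6] col [160. 137. 109.] [226. 245.]
scene 6551 (array([536.2, 281.5]), array([144.6, 206. ]), -2.5) z [ 5.7 29.2 75.1] col [161. 125.  91.] [457. 297.]
scene 1192 (array([745.7, 127.7]), array([49.1, 55.9]), 36.0) z [ 19.7  98.1 149.9] col [156. 139.  80.] [330. 313.]
scene 175 (array([850.5, 412.8]), array([15.3, 43.5]), 40.2) z [17.8 29.  31.6] col [187. 151. 102.] [417. 476.]
side jar_tall 0.84 [489.3 201.4  53. ]
side jar_mid 0.75 [4
[... 239 characters left out ...]
.6]
side 991 (array([857.4, 477. ]), array([ 68.5, 165.8]), 17.7) z [ 7.8 27.5 31.3] col [161. 127.  77.] [250. 142.]
side 1384 (array([735.6, 116.5]), array([43.1, 55.5]), 47.3) z [ 12.   74.2 144.6] col [174. 160.  72.] [304. 186.]
side 3538 (array([536.2, 278.3]), array([145.7, 212.1]), -2.6) z [ 5.9 29.7 75.2] col [162. 133.  99.] [187. 214.]
side 3311 (array([5.434e+02, 3.000e-01]), array([ 78.3, 211.6]), 0.5) z [ 9.5 19.5 31.7] col [81. 46. 25.] [271. 268.]
side 1133 (array([ 741.6, -152.3]), array([ 25.2, 241.1]), 84.9) z [10.4 16.1 26.6] col [156. 133. 104.] [399. 258.]
side 9306 (array([ 521.5, -280.8]), array([133.7, 241.4]), 7.4) z [ 6.5  8.4 10.3] col [188. 159. 107.] [374. 359.]
```

Emit:
jog_arm(
  motion=[
    [0, 0, 0, -50, -21.5, -7.5, 95],
    [0, 0, 0, -50, -21.5, -7.5, 95],
    [0, 0, 0, -50, -21.5, -7.5, 95],
    [0, 0, 0, -50, -21.5, -7.5, 95],
    [0, 0, 0, -50, -21.5, -7.5, 95],
    [0, 0, 0, -50, -21.5, -7.5, 95],
    [0, 0, 0, -50, -21.5, -7.5, 95],
    [0, 0, 0, -50, -21.5, -7.5, 95],
    [0, 0, -9.2, 0, 0, 0, 95],
    [0, 0, -9.2, 0, 0, 0, 95],
  ],
)

```text
t: 3.25
eef_pos: [535.5, 280.2, 352.2]
tcp_rot: [3.142, -0.0, 3.103]
ft_force: [-0.7, -0.2, 0.0]
opening: 1.001
grip_force: 0.0
```

```bash
python3 - <<'E'
from h import *
s=env.state();print(s['t'],s['eef_pos'].round(1),s['tcp_rot'].round(4),s['joints'].round(2))
col,W,d=grab('wrist','wrist1')
T=np.linalg.inv(d['world_to_cam']);print(T.round(2).tolist())
x,y,z=np.moveaxis(W,-1,0)
print(np.nanmin(x),np.nanmax(x),np.nanmin(y),np.nanmax(y))
for n in ['jar_tall','jar_mid','jar_low','stone','tray']:
    for r in env.recognise('wrist',n)[:2]:
        u,v=np.round(r['location']).astype(int); print(n,u,v,round(r['score'],2),W[v,u].round(1))
E
```

```text
3.25 [535.5 280.2 352.2] [ 3.1416e+00 -1.0000e-04  3.1027e+00] [ 0.37  0.41  1.53  0.    1.2  -1.16]
[[0.04, -0.96, -0.27, 459.09], [1.0, 0.04, 0.01, 283.2], [-0.0, -0.27, 0.96, 443.75], [0.0, 0.0, 0.0, 1.0]]
297.35696061349756 1903.5229774894685 -152.61817025012692 889.0268269460112
jar_tall 259 182 0.97 [498.  222.1  84. ]
jar_mid 310 185 0.85 [504.2 273.2  74.4]
jar_low 375 184 0.85 [507.3 342.7  62.1]
jar_low 324 230 0.24 [564.5 286.5  29.3]
stone 323 231 0.9 [565.3 285.2  30.5]
tray 322 207 0.57 [539.1 285.2  14. ]
```

```bash
cat >> h.py <<'E'
JARS={'jar_tall':(70,12),'jar_mid':(58,16),'jar_low':(46,21)}
def fitjar(W,n,near,base):
    """hex centre and angle (deg, flat normal from world y, within +-30) from points above the hex top rim"""
    H,rc=JARS[n]
    P=W.reshape(-1,3);P=P[np.isfinite(P[:,0])]
    r=np.hypot(P[:,0]-near[0],P[:,1]-near[1])
    cap=P[(r<32)&(P[:,2]>base+H+6)&(P[:,2]<base+H+13)]
    (cx,cy),R=cv2.minEnclosingCircle(cap[:,:2].astype(np.float32))
    Q=P[(np.hypot(P[:,0]-cx,P[:,1]-cy)<31)&(P[:,2]>base+H-4)&(P[:,2]<base+H+3)][:,:2]
    best=None
    for a in np.arange(-30,30,0.5):
        t=np.radians(a+90+np.array([0,60,120]));D=np.stack([np.cos(t),np.sin(t)],1)
        p=Q@D.T;lo,hi=np.percentile(p,1,0),np.percentile(p,99,0)
        w=(hi-lo)
        if best is None or w.sum()<best[0]:
            c=np.linalg.lstsq(D,(lo+hi)/2,rcond=None)[0];best=(w.sum(),a,w.round(1),c.round(1))
    return dict(n=n,cap=(round(cx,1),round(cy,1),round(R,1)),ang=best[1],w=best[2],hexc=best[3],zc=round(float(np.median(cap[:,2])),1),npt=(len(cap),len(Q)))
E
python3 - <<'E'
from h import *
col,W,d=grab('wrist')
for n,p in [('jar_tall',(504,215)),('jar_mid',(504,273)),('jar_low',(505,340))]:
    print(fitjar(W,n,p,6))
x,y,z=np.moveaxis(W,-1,0)
ok=(z>25)&(z<34)&(x>545)&(x<620)&(y>190)&(y<370)
print('stone',rect(W[ok]),ok.sum())
ok=(z>10)&(z<18)&(x>455)&(x<620)&(y>165)&(y<395)
print('tray',rect(W[ok]),ok.sum())
# lane walls
t=np.radians(-2.5);P=W[ok][:,:2]-[536.2,280];L=P@np.array([[np.cos(t),-np.sin(t)],[np.sin(t),np.cos(t)]])
print(np.percentile(L,[0.5,99.5],0).round(1))
E
```

```text
{'n': 'jar_tall', 'cap': (501.9, 219.8, 11.9), 'ang': np.float64(10.5), 'w': array([45.3, 45.1, 44.6]), 'hexc': array([501.8, 219.9]), 'zc': 84.9, 'npt': (425, 1272)}
{'n': 'jar_mid', 'cap': (503.9, 267.6, 26.7), 'ang': np.float64(-13.0), 'w': array([55.6, 45.4, 45.2]), 'hexc': array([503.9, 272.7]), 'zc': 73.1, 'npt': (753, 767)}
{'n': 'jar_low', 'cap': (510.7, 344.3, 20.8), 'ang': np.float64(-9.5), 'w': array([45.9, 45.7, 45.8]), 'hexc': array([510.6, 344.4]), 'zc': 61.0, 'npt': (1157, 332)}
stone (array([569.6, 284.3]), array([ 45. , 149.9]), -2.7) 4429
tray (array([535.7, 280.6]), array([142.6, 206.7]), -2.6) 3073
[[ -71.9 -102.3]
 [  70.4  103.2]]
```

View pics/wrist1.png

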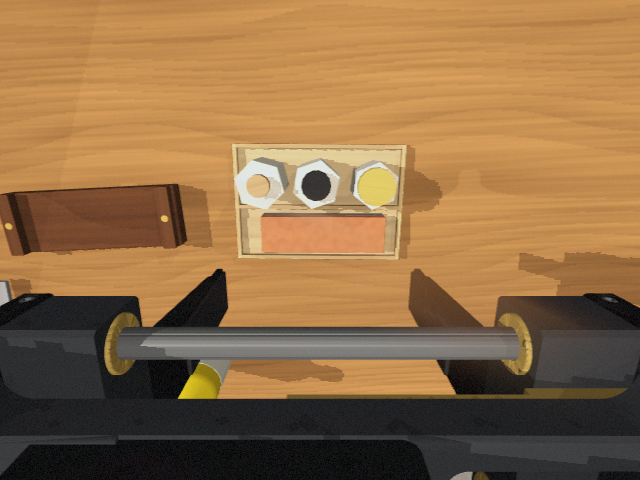

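The wrist view shows tall at (260,183), mid at (317,185) and low at (377,185) in the front lane. The gap between tall and mid is narrow, and the stone sits close behind all three at (323,232). I'll grip the flats that lie 60° off the lane, with the fingertips above the stone. That same grip also works for close packing on the way back.

```bash
cat >> h.py <<'E'
def go(x,y,z,yaw,p=None):
    """tool-frame turn and shift from the present (or given) pose to the target; prints and returns"""
    s=env.state()
    if p is None: p=(*s['eef_pos'],np.degrees(s['tcp_rot'][2])%360)
    t=np.radians(yaw);d=np.array([x,y,z])-p[:3]
    sh=[d[0]*np.cos(t)+d[1]*np.sin(t),d[0]*np.sin(t)-d[1]*np.cos(t),-d[2]]
    print('turn z %.1f'%(p[3]-yaw),'shift',np.round(sh,1))
    return (x,y,z,yaw)
E
python3 - <<'E'
from h import *
col,W,d=grab('wrist')
M=W.copy();M[M[...,1]<248.5]=np.nan
print(fitjar(M,'jar_mid',(504,273),6))
p=go(510.6,344.4,114+86,110.5)
E
```

```text
{'n': 'jar_mid', 'cap': (505.2, 278.6, 15.8), 'ang': np.float64(-12.5), 'w': array([45.1, 45.4, 45.1]), 'hexc': array([505.2, 278.7]), 'zc': 73.0, 'npt': (709, 878)}
turn z 67.0 shift [ 67.7  -0.6 152.2]
```

Emit:
jog_arm(
  motion=[
    [0, 0, 9.6, 0, 0, 0, 62],
    [0, 0, 9.6, 0, 0, 0, 62],
    [0, 0, 9.6, 0, 0, 0, 62],
    [0, 0, 9.6, 0, 0, 0, 62],
    [0, 0, 9.6, 0, 0, 0, 62],
    [0, 0, 9.6, 0, 0, 0, 62],
    [0, 0, 9.4, 0, 0, 0, 62],
    [0, 0, 0, 22.5, -0.2, 50, 62],
    [0, 0, 0, 22.5, -0.2, 50, 62],
    [0, 0, 0, 22.7, -0.2, 52, 62],
  ],
)

```text
t: 4.9
eef_pos: [510.4, 344.9, 199.1]
tcp_rot: [3.14, -0.0, 1.928]
ft_force: [0.5, 0.7, -0.5]
opening: 0.652
grip_force: 0.0
```

```bash
python3 - <<'E'
from h import *
p=go(510.6,344.4,114,110.5); print(env.state()['eef_pos'],env.state()['opening'])
E
```

```text
turn z -0.0 shift [-0.5  0.  85.1]
[510.3734814  344.8776478  199.13783334] 0.6519359572856797
```

Emit:
jog_arm(
  motion=[
    [0, 0, 0, -0.5, 0, 35, 62],
    [0, 0, 0, 0, 0, 30, 62],
    [0, 0, 0, 0, 0, 15, 62],
    [0, 0, 0, 0, 0, 5, 62],
    [0, 0, 0, 0, 0, 0, 40],
    [0, 0, 0, 0, 0, 0, 40],
    [0, 0, 0, 0, 0, 0, 40],
    [0, 0, 0, 0, 0, 0, 40],
  ],
)

```text
t: 5.9
eef_pos: [511.3, 344.0, 116.4]
tcp_rot: [3.139, -0.0, 1.929]
ft_force: [1.0, 0.1, 6.6]
opening: 0.485
grip_force: 30.0
```

Emit:
jog_arm(
  motion=[
    [0, 0, 0, 0, 0, -10, 40],
    [0, 0, 0, 0, 0, -25, 40],
    [0, 0, 0, 0, 0, -40, 40],
    [0, 0, 0, 0, 0, -25, 40],
  ],
)

```text
t: 6.4
eef_pos: [510.8, 343.8, 217.4]
tcp_rot: [3.14, -0.0, 1.93]
ft_force: [-0.1, 0.9, -2.1]
opening: 0.481
grip_force: 30.0
```

```bash
python3 - <<'E'
from h import *
go(531.4,-354.3,114+60,117.4)
E
```

```text
turn z -6.8 shift [-629.2 -302.9   43.4]
```

Emit:
jog_arm(
  motion=[
    [0, 0, -6.8, 0, 0, 0, 40],
    [0, 0, 0, -25, -12, 0, 40],
    [0, 0, 0, -40, -19.3, 0, 40],
    [0, 0, 0, -45, -21.7, 0, 40],
    [0, 0, 0, -45, -21.7, 0, 40],
    [0, 0, 0, -45, -21.7, 0, 40],
    [0, 0, 0, -45, -21.7, 0, 40],
    [0, 0, 0, -45, -21.7, 0, 40],
    [0, 0, 0, -45, -21.7, 0, 40],
    [0, 0, 0, -45, -21.7, 0, 40],
  ],
)

```text
t: 7.65
eef_pos: [522.4, -79.5, 215.7]
tcp_rot: [3.142, -0.0, 2.048]
ft_force: [0.4, 0.7, -1.9]
opening: 0.483
grip_force: 30.0
```

Emit:
jog_arm(
  motion=[
    [0, 0, 0, -45, -21.7, 0, 40],
    [0, 0, 0, -45, -21.7, 0, 40],
    [0, 0, 0, -45, -21.7, 0, 40],
    [0, 0, 0, -45, -21.7, 0, 40],
    [0, 0, 0, -40, -19.3, 0, 40],
    [0, 0, 0, -20, -9.6, 0, 40],
    [0, 0, 0, -9, -4.3, 0, 40],
    [0, 0, 0, 0, 0, 0, 40],
  ],
)

```text
t: 8.65
eef_pos: [530.5, -353.6, 215.2]
tcp_rot: [-3.142, -0.001, 2.048]
ft_force: [0.0, 0.3, -1.5]
opening: 0.481
grip_force: 30.0
```

```bash
python3 - <<'E'
from h import *
go(531.4,-354.3,121,117.4)
E
```

```text
turn z -0.0 shift [-1.   0.5 94.2]
```

Emit:
jog_arm(
  motion=[
    [0, 0, 0, -1, 0.5, 30, 40],
    [0, 0, 0, 0, 0, 30, 40],
    [0, 0, 0, 0, 0, 20, 40],
    [0, 0, 0, 0, 0, 10, 40],
    [0, 0, 0, 0, 0, 2, 40],
    [0, 0, 0, 0, 0, 0, 40],
    [0, 0, 0, 0, 0, 0, 40],
  ],
)

```text
t: 9.52
eef_pos: [531.7, -355.0, 124.0]
tcp_rot: [3.141, 0.001, 2.048]
ft_force: [-0.5, -0.5, -2.5]
opening: 0.479
grip_force: 30.0
```

Emit:
jog_arm(
  motion=[
    [0, 0, 0, 0, 0, 1, 40],
    [0, 0, 0, 0, 0, 0, 40],
  ],
)

```text
t: 9.78
eef_pos: [531.5, -354.9, 122.3]
tcp_rot: [3.141, 0.0, 2.048]
ft_force: [-0.1, 0.2, -1.7]
opening: 0.482
grip_force: 30.0
```

Emit:
jog_arm(
  motion=[
    [0, 0, 0, 0, 0, 1.5, 40],
    [0, 0, 0, 0, 0, 0, 40],
  ],
)

```text
t: 10.02
eef_pos: [531.4, -354.9, 120.6]
tcp_rot: [3.142, -0.0, 2.048]
ft_force: [0.2, 0.4, -1.6]
opening: 0.482
grip_force: 30.0
```

Emit:
jog_arm(
  motion=[
    [0, 0, 0, 0, 0, 1, 40],
    [0, 0, 0, 0, 0, 0, 40],
  ],
)

```text
t: 10.28
eef_pos: [531.5, -354.9, 119.6]
tcp_rot: [3.142, -0.0, 2.048]
ft_force: [-0.2, 0.1, -2.6]
opening: 0.485
grip_force: 30.0
```

Emit:
jog_arm(
  motion=[
    [0, 0, 0, 0, 0, 1, 40],
    [0, 0, 0, 0, 0, 0, 40],
  ],
)

```text
t: 10.52
eef_pos: [531.5, -354.9, 119.3]
tcp_rot: [3.141, 0.0, 2.048]
ft_force: [-1.9, 1.5, 5.3]
opening: 0.482
grip_force: 30.0
```

Emit:
jog_arm(
  motion=[
    [0, 0, 0, 0, 0, 0, 62],
    [0, 0, 0, 0, 0, 0, 62],
    [0, 0, 0, 0, 0, 0, 62],
    [0, 0, 0, 0, 0, -20, 62],
    [0, 0, 0, 0, 0, -40, 62],
    [0, 0, 0, 0, 0, -40, 62],
  ],
)

```text
t: 11.28
eef_pos: [531.4, -354.8, 219.6]
tcp_rot: [-3.141, -0.001, 2.048]
ft_force: [-0.4, -0.5, 0.1]
opening: 0.651
grip_force: 0.0
```

```bash
python3 - <<'E'
from h import *
go(505.2,278.7,200,107.5)
s=env.state();go(505.2,278.7,200,107.5,(*s['eef_pos'],117.4))
E
```

```text
turn z 9.9 shift [612.1 165.5  19.6]
turn z 9.9 shift [612.1 165.5  19.6]
```

Emit:
jog_arm(
  motion=[
    [0, 0, 9.9, 0, 0, 0, 62],
    [0, 0, 0, 45, 12.2, 0, 62],
    [0, 0, 0, 55, 14.9, 0, 62],
    [0, 0, 0, 55, 14.9, 0, 62],
    [0, 0, 0, 55, 14.9, 0, 62],
    [0, 0, 0, 55, 14.9, 0, 62],
    [0, 0, 0, 55, 14.9, 0, 62],
    [0, 0, 0, 55, 14.9, 0, 62],
    [0, 0, 0, 55, 14.9, 0, 62],
    [0, 0, 0, 55, 14.9, 0, 62],
  ],
)

```text
t: 12.52
eef_pos: [511.1, 149.1, 218.9]
tcp_rot: [3.141, 0.0, 1.875]
ft_force: [1.3, -0.3, 0.5]
opening: 0.655
grip_force: 0.0
```

Emit:
jog_arm(
  motion=[
    [0, 0, 0, 55, 14.9, 5, 62],
    [0, 0, 0, 45, 12, 5, 62],
    [0, 0, 0, 20, 5.2, 5, 62],
    [0, 0, 0, 7, 2, 4, 62],
    [0, 0, 0, 0, 0, 0, 62],
  ],
)

```text
t: 13.15
eef_pos: [505.9, 277.8, 199.4]
tcp_rot: [-3.141, 0.0, 1.875]
ft_force: [-0.4, -0.5, 0.1]
opening: 0.653
grip_force: 0.0
```

```bash
python3 - <<'E'
from h import *
go(505.2,278.7,114,107.5);print(env.state()['opening'])
E
```

```text
turn z -0.1 shift [ 1.  -0.4 85.4]
0.6531036597752641
```

Emit:
jog_arm(
  motion=[
    [0, 0, 0, 1, -0.4, 35, 62],
    [0, 0, 0, 0, 0, 30, 62],
    [0, 0, 0, 0, 0, 15, 62],
    [0, 0, 0, 0, 0, 5, 62],
    [0, 0, 0, 0, 0, 0, 62],
    [0, 0, 0, 0, 0, 0, 40],
    [0, 0, 0, 0, 0, 0, 40],
    [0, 0, 0, 0, 0, 0, 40],
    [0, 0, 0, 0, 0, 0, 40],
  ],
)

```text
t: 14.28
eef_pos: [505.5, 279.7, 115.5]
tcp_rot: [3.14, -0.0, 1.876]
ft_force: [0.8, 0.3, 6.2]
opening: 0.48
grip_force: 29.9
```

Emit:
jog_arm(
  motion=[
    [0, 0, 0, 0, 0, -10, 40],
    [0, 0, 0, 0, 0, -25, 40],
    [0, 0, 0, 0, 0, -40, 40],
    [0, 0, 0, 0, 0, -25, 40],
    [0, 0, 0, 0, 0, 0, 40],
  ],
)

```text
t: 14.9
eef_pos: [505.3, 279.5, 216.4]
tcp_rot: [3.139, -0.0, 1.876]
ft_force: [-0.1, -0.5, -3.0]
opening: 0.484
grip_force: 29.9
```

```bash
python3 - <<'E'
from h import *
go(521.5,-280,120,117.4)
E
```

```text
turn z -9.9 shift [-504.2 -243.1   96.4]
```

Emit:
jog_arm(
  motion=[
    [0, 0, -9.9, 0, 0, 0, 40],
    [0, 0, 0, -25, -12, 0, 40],
    [0, 0, 0, -40, -19.3, 0, 40],
    [0, 0, 0, -45, -21.7, 0, 40],
    [0, 0, 0, -45, -21.7, 0, 40],
    [0, 0, 0, -45, -21.7, 0, 40],
    [0, 0, 0, -45, -21.7, 0, 40],
    [0, 0, 0, -45, -21.7, 0, 40],
    [0, 0, 0, -45, -21.7, 0, 40],
    [0, 0, 0, -45, -21.7, 0, 40],
  ],
)

```text
t: 16.15
eef_pos: [516.3, -143.7, 213.3]
tcp_rot: [-3.14, -0.002, 2.048]
ft_force: [0.6, -0.3, -2.7]
opening: 0.482
grip_force: 29.9
```

Emit:
jog_arm(
  motion=[
    [0, 0, 0, -45, -21.7, 0, 40],
    [0, 0, 0, -45, -21.7, 0, 40],
    [0, 0, 0, -25, -12, 0, 40],
    [0, 0, 0, -9.2, -4.5, 0, 40],
    [0, 0, 0, 0, 0, 0, 40],
    [0, 0, 0, 0, 0, 0, 40],
  ],
)

```text
t: 16.9
eef_pos: [520.8, -278.9, 214.4]
tcp_rot: [-3.141, -0.001, 2.049]
ft_force: [-0.6, 0.5, -2.8]
opening: 0.483
grip_force: 29.9
```

```bash
python3 - <<'E'
from h import *
go(521.5,-280,120,117.4)
E
```

```text
turn z 0.0 shift [-1.3  0.1 94.4]
```

Emit:
jog_arm(
  motion=[
    [0, 0, 0, -1.3, 0, 30, 40],
    [0, 0, 0, 0, 0, 30, 40],
    [0, 0, 0, 0, 0, 20, 40],
    [0, 0, 0, 0, 0, 12, 40],
    [0, 0, 0, 0, 0, 2, 40],
    [0, 0, 0, 0, 0, 0, 40],
    [0, 0, 0, 0, 0, 0, 40],
  ],
)

```text
t: 17.77
eef_pos: [521.7, -281.3, 121.5]
tcp_rot: [3.141, 0.001, 2.048]
ft_force: [1.0, 0.2, -2.6]
opening: 0.486
grip_force: 29.9
```

Emit:
jog_arm(
  motion=[
    [0, 0, 0, 0, 0, 1, 40],
    [0, 0, 0, 0, 0, 0, 40],
  ],
)

```text
t: 18.02
eef_pos: [521.5, -281.3, 119.9]
tcp_rot: [3.141, 0.0, 2.048]
ft_force: [-0.0, 0.0, -2.3]
opening: 0.482
grip_force: 29.9
```

Emit:
jog_arm(
  motion=[
    [0, 0, 0, 0, 0, 1, 40],
    [0, 0, 0, 0, 0, 0, 40],
  ],
)

```text
t: 18.27
eef_pos: [521.4, -281.2, 118.6]
tcp_rot: [-3.142, -0.0, 2.048]
ft_force: [-0.2, -0.2, -3.4]
opening: 0.483
grip_force: 29.9
```

Emit:
jog_arm(
  motion=[
    [0, 0, 0, 0, 0, 1, 40],
    [0, 0, 0, 0, 0, 0, 40],
  ],
)

```text
t: 18.52
eef_pos: [521.5, -281.3, 118.5]
tcp_rot: [3.141, 0.0, 2.048]
ft_force: [-3.3, 1.0, 7.5]
opening: 0.487
grip_force: 29.9
```

Emit:
jog_arm(
  motion=[
    [0, 0, 0, 0, 0, 0.5, 40],
    [0, 0, 0, 0, 0, 0, 62],
    [0, 0, 0, 0, 0, 0, 62],
    [0, 0, 0, 0, 0, 0, 62],
    [0, 0, 0, 0, 0, -20, 62],
    [0, 0, 0, 0, 0, -40, 62],
    [0, 0, 0, 0, 0, -40, 62],
    [0, 0, 0, 0, 0, 0, 62],
  ],
)

```text
t: 19.52
eef_pos: [522.2, -281.7, 219.9]
tcp_rot: [3.139, 0.004, 2.048]
ft_force: [-0.4, -0.7, -1.0]
opening: 0.65
grip_force: 0.0
```

```bash
python3 - <<'E'
from h import *
go(501.9,219.8,200,130.5)
E
```

```text
turn z -13.1 shift [394.5 310.3  19.9]
```

Emit:
jog_arm(
  motion=[
    [0, 0, -6.5, 0, 0, 0, 62],
    [0, 0, -6.6, 0, 0, 0, 62],
    [0, 0, 0, 30, 23.6, 0, 62],
    [0, 0, 0, 45, 35.4, 0, 62],
    [0, 0, 0, 45, 35.4, 0, 62],
    [0, 0, 0, 45, 35.4, 0, 62],
    [0, 0, 0, 45, 35.4, 0, 62],
    [0, 0, 0, 45, 35.4, 0, 62],
    [0, 0, 0, 45, 35.4, 0, 62],
    [0, 0, 0, 45, 35.4, 0, 62],
  ],
)

```text
t: 20.78
eef_pos: [503.6, 159.1, 216.3]
tcp_rot: [-3.141, -0.001, 2.277]
ft_force: [1.4, 0.3, 0.1]
opening: 0.654
grip_force: 0.0
```

Emit:
jog_arm(
  motion=[
    [0, 0, 0, 30, 23.6, 10, 62],
    [0, 0, 0, 15, 12, 10, 62],
    [0, 0, 0, 4.5, 3.3, 0, 62],
    [0, 0, 0, 0, 0, 0, 62],
    [0, 0, 0, 0, 0, 0, 62],
  ],
)

```text
t: 21.4
eef_pos: [501.9, 219.2, 197.5]
tcp_rot: [3.141, 0.0, 2.276]
ft_force: [-0.7, -0.1, -0.2]
opening: 0.652
grip_force: 0.0
```

```bash
python3 - <<'E'
from h import *
go(501.9,219.8,114,130.5);print(env.state()['opening'])
E
```

```text
turn z -0.1 shift [ 0.5  0.4 83.5]
0.6515862783016423
```

Emit:
jog_arm(
  motion=[
    [0, 0, 0, 0.5, 0.4, 33, 62],
    [0, 0, 0, 0, 0, 30, 62],
    [0, 0, 0, 0, 0, 15, 62],
    [0, 0, 0, 0, 0, 5, 62],
    [0, 0, 0, 0, 0, 0, 62],
    [0, 0, 0, 0, 0, 0, 40],
    [0, 0, 0, 0, 0, 0, 40],
    [0, 0, 0, 0, 0, 0, 40],
    [0, 0, 0, 0, 0, 0, 40],
  ],
)

```text
t: 22.52
eef_pos: [501.9, 221.1, 114.9]
tcp_rot: [3.14, 0.001, 2.277]
ft_force: [1.1, 0.3, 5.8]
opening: 0.487
grip_force: 29.7
```

Emit:
jog_arm(
  motion=[
    [0, 0, 0, 0, 0, -10, 40],
    [0, 0, 0, 0, 0, -25, 40],
    [0, 0, 0, 0, 0, -40, 40],
    [0, 0, 0, 0, 0, -25, 40],
    [0, 0, 6.5, 0, 0, 0, 40],
    [0, 0, 6.6, 0, 0, 0, 40],
  ],
)

```text
t: 23.28
eef_pos: [501.2, 220.8, 214.8]
tcp_rot: [-3.142, -0.0, 2.045]
ft_force: [-0.5, 0.0, -3.0]
opening: 0.485
grip_force: 29.7
```

```bash
python3 - <<'E'
from h import *
go(511.6,-205.7,120,117.4)
E
```

```text
turn z -0.3 shift [-383.4 -187.    94.8]
```

Emit:
jog_arm(
  motion=[
    [0, 0, -0.3, -25, -12.2, 0, 40],
    [0, 0, 0, -40, -19.5, 0, 40],
    [0, 0, 0, -45, -21.9, 0, 40],
    [0, 0, 0, -45, -21.9, 0, 40],
    [0, 0, 0, -45, -21.9, 0, 40],
    [0, 0, 0, -45, -21.9, 0, 40],
    [0, 0, 0, -45, -21.9, 0, 40],
    [0, 0, 0, -45, -21.9, 0, 40],
    [0, 0, 0, -33, -16.1, 0, 40],
    [0, 0, 0, -15.4, -7.5, 0, 40],
  ],
)

```text
t: 24.52
eef_pos: [513.6, -206.9, 214.3]
tcp_rot: [-3.141, -0.001, 2.052]
ft_force: [-0.3, 0.3, -4.0]
opening: 0.489
grip_force: 29.7
```

Emit:
jog_arm(
  motion=[
    [0, 0, 0, 0, 0, 0, 40],
    [0, 0, 0, 0, 0, 30, 40],
    [0, 0, 0, 0, 0, 30, 40],
    [0, 0, 0, 0, 0, 20, 40],
    [0, 0, 0, 0, 0, 12, 40],
    [0, 0, 0, 0, 0, 2, 40],
    [0, 0, 0, 0, 0, 0, 40],
    [0, 0, 0, 0, 0, 0, 40],
  ],
)

```text
t: 25.52
eef_pos: [514.3, -205.4, 120.9]
tcp_rot: [3.141, 0.001, 2.054]
ft_force: [-0.6, -0.0, -3.6]
opening: 0.488
grip_force: 29.7
```

Emit:
jog_arm(
  motion=[
    [0, 0, 0, 0, 0, 1, 40],
    [0, 0, 0, 0, 0, 0, 40],
  ],
)

```text
t: 25.78
eef_pos: [514.0, -205.4, 119.4]
tcp_rot: [3.141, 0.0, 2.053]
ft_force: [0.8, 0.9, -3.4]
opening: 0.487
grip_force: 29.7
```

Emit:
jog_arm(
  motion=[
    [0, 0, 0, 0, 0, 1, 40],
    [0, 0, 0, 0, 0, 0, 40],
  ],
)

```text
t: 26.02
eef_pos: [514.0, -205.4, 118.1]
tcp_rot: [-3.142, -0.0, 2.053]
ft_force: [0.3, -0.4, -3.5]
opening: 0.487
grip_force: 29.7
```

Emit:
jog_arm(
  motion=[
    [0, 0, 0, 0, 0, 1, 40],
    [0, 0, 0, 0, 0, 0, 40],
  ],
)

```text
t: 26.28
eef_pos: [514.0, -205.4, 117.9]
tcp_rot: [3.141, 0.0, 2.054]
ft_force: [-1.8, 1.7, 4.9]
opening: 0.484
grip_force: 29.7
```

Emit:
jog_arm(
  motion=[
    [0, 0, 0, 0, 0, 0, 62],
    [0, 0, 0, 0, 0, 0, 62],
    [0, 0, 0, 0, 0, 0, 62],
    [0, 0, 0, 0, 0, -20, 62],
    [0, 0, 0, 0, 0, -40, 62],
    [0, 0, 0, 0, 0, -40, 62],
    [0, 0, 10.1, 0, 0, 0, 62],
    [0, 0, 10.1, 0, 0, 0, 62],
    [0, 0, 10.1, 0, 0, 0, 62],
    [0, 0, 0, 0, 0, 0, 62],
  ],
)

```text
t: 27.52
eef_pos: [514.0, -205.4, 217.2]
tcp_rot: [3.142, -0.0, 1.526]
ft_force: [-0.8, 0.4, -0.4]
opening: 0.653
grip_force: 0.0
```

```bash
python3 - <<'E'
from h import *
col,W,d=grab('wrist','wrist2')
go(569.6,284.3,150,87.3)
for n,p in [('jar_tall',(514,-205)),('jar_mid',(521.5,-281)),('jar_low',(531,-355))]:
    try: print(fitjar(W,n,p,9))
    except Exception as e: print(n,e)
E
```

```text
turn z 0.3 shift [491.7  32.5  67.2]
{'n': 'jar_tall', 'cap': (513.0, -206.6, 12.1), 'ang': np.float64(0.5), 'w': array([45.4, 45.1, 45.2]), 'hexc': array([ 513.3, -206.6]), 'zc': 88.1, 'npt': (957, 2745)}
{'n': 'jar_mid', 'cap': (520.2, -291.6, 12.1), 'ang': np.float64(26.5), 'w': array([47.4, 34.6, 47.5]), 'hexc': array([ 520.2, -283.9]), 'zc': 76.1, 'npt': (195, 482)}
{'n': 'jar_low', 'cap': (531.4, -333.1, 1.2), 'ang': np.float64(-1.5), 'w': array([ 9.1, 29.9, 30.5]), 'hexc': array([ 530. , -336.1]), 'zc': 61.5, 'npt': (3, 358)}
```

Emit:
jog_arm(
  motion=[
    [0, 0, 0.3, 30, 2, 0, 62],
    [0, 0, 0, 50, 3.3, 0, 62],
    [0, 0, 0, 55, 3.6, 0, 62],
    [0, 0, 0, 55, 3.6, 0, 62],
    [0, 0, 0, 55, 3.6, 0, 62],
    [0, 0, 0, 55, 3.6, 0, 62],
    [0, 0, 0, 55, 3.6, 0, 62],
    [0, 0, 0, 55, 3.6, 0, 62],
    [0, 0, 0, 50, 3.4, 10, 62],
    [0, 0, 0, 31.7, 2.2, 20, 62],
  ],
)

```text
t: 28.82
eef_pos: [571.7, 286.5, 187.4]
tcp_rot: [3.14, -0.001, 1.525]
ft_force: [0.8, -0.3, -0.2]
opening: 0.65
grip_force: 0.0
```

Emit:
jog_arm(
  motion=[
    [0, 0, 0, 0, 0, 20, 62],
    [0, 0, 0, 0, 0, 15, 62],
    [0, 0, 0, 0, 0, 0, 62],
  ],
)

```text
t: 29.2
eef_pos: [571.4, 283.5, 151.3]
tcp_rot: [-3.14, 0.001, 1.521]
ft_force: [-0.7, 0.0, 0.5]
opening: 0.651
grip_force: 0.0
```

```bash
python3 - <<'E'
from h import *
go(569.6,284.3,96,87.3)
for c in ['side','scene']:
    col,W,d=grab(c,c+'3')
    for n,p in [('jar_tall',(514,-205)),('jar_mid',(521.5,-281)),('jar_low',(531,-355))]:
        try: print(fitjar(W,n,p,9))
        except Exception as e: print(n,e)
    x,y,z=np.moveaxis(W,-1,0)
    ok=(z>24)&(z<45)&(abs(x-544)<60)&(abs(y-2)<125)
    print('holder stops',rect(W[ok]))
    ok=(z>14)&(z<45)&(abs(x-544)<60)&(abs(y-2)<125)
    print('holder',rect(W[ok]))
E
```

```text
turn z -0.2 shift [ 0.7 -1.8 55.3]
{'n': 'jar_tall', 'cap': (513.4, -208.0, 13.5), 'ang': np.float64(1.0), 'w': array([46.5, 45.2, 46.6]), 'hexc': array([ 514.3, -207.7]), 'zc': 88.1, 'npt': (137, 370)}
{'n': 'jar_mid', 'cap': (522.2, -283.1, 16.8), 'ang': np.float64(-1.0), 'w': array([46.1, 45.8, 44.7]), 'hexc': array([ 520.6, -283.6]), 'zc': 76.2, 'npt': (263, 320)}
{'n': 'jar_low', 'cap': (530.3, -355.3, 21.6), 'ang': np.float64(-4.5), 'w': array([45.4, 45.8, 30.5]), 'hexc': array([ 525.6, -358.1]), 'zc': 64.3, 'npt': (511, 214)}
holder stops (array([543.5,   0.7]), array([ 76.4, 207.5]), 0.5)
holder (array([543.5,   0.8]), array([ 77.1, 212.2]), 0.4)
{'n': 'jar_tall', 'cap': (514.2, -205.6, 12.2), 'ang': np.float64(-5.5), 'w': array([45.9, 44.8, 47.9]), 'hexc': array([ 514.3, -205.5]), 'zc': 88.3, 'npt': (72, 217)}
{'n': 'jar_mid', 'cap': (521.9, -281.6, 17.0), 'ang': np.float64(-2.5), 'w': array([48. , 45. , 48.4]), 'hexc': array([ 522. , -280.9]), 'zc': 76.0, 'npt': (129, 144)}
{'n': 'jar_low', 'cap': (531.3, -353.1, 22.0), 'ang': np.float64(-1.5), 'w': array([43.8, 45.3, 41.8]), 'hexc': array([ 534.1, -350.1]), 'zc': 63.9, 'npt': (199, 79)}
holder stops (array([544.6,   3.2]), array([ 76.5, 205.4]), 0.7)
holder (array([543.8,   4.6]), array([ 78.5, 209. ]), 0.6)
```

View pics/side3.png

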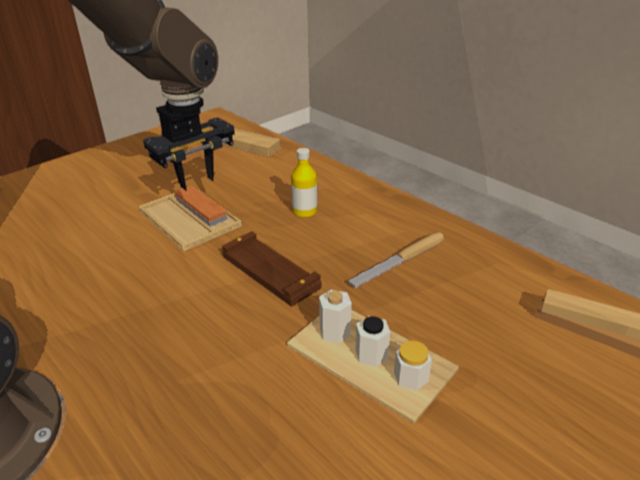

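The side view shows all three jars standing apart on the board (335,315), (373,342), (413,365), and the gripper over the stone at (203,205). Now I'll grip the stone.

Emit:
jog_arm(
  motion=[
    [0, 0, -0.2, 0.7, -1.8, 25, 62],
    [0, 0, 0, 0, 0, 20, 62],
    [0, 0, 0, 0, 0, 9, 62],
    [0, 0, 0, 0, 0, 0, 62],
    [0, 0, 0, 0, 0, 0, 62],
  ],
)

```text
t: 29.92
eef_pos: [570.1, 284.9, 98.9]
tcp_rot: [3.141, -0.0, 1.523]
ft_force: [-0.6, 0.1, 0.1]
opening: 0.655
grip_force: 0.0
```

Emit:
jog_arm(
  motion=[
    [0, 0, 0, 0, 0, 1, 38],
    [0, 0, 0, 0, 0, 0, 38],
    [0, 0, 0, 0, 0, 0, 38],
    [0, 0, 0, 0, 0, 0, 38],
  ],
)

```text
t: 30.42
eef_pos: [570.1, 284.9, 97.6]
tcp_rot: [3.141, -0.0, 1.523]
ft_force: [2.0, -0.5, 2.3]
opening: 0.468
grip_force: 30.0
```

Emit:
jog_arm(
  motion=[
    [0, 0, 0, 0, 0, -10, 38],
    [0, 0, 0, 0, 0, -25, 38],
    [0, 0, 0, 0, 0, -30, 38],
    [0, 0, 0, 0, 0, -15, 38],
    [0, 0, 0, 0, 0, 0, 38],
  ],
)

```text
t: 31.05
eef_pos: [569.8, 284.9, 178.0]
tcp_rot: [3.14, -0.001, 1.523]
ft_force: [0.2, -0.5, -4.6]
opening: 0.471
grip_force: 30.0
```

```bash
python3 - <<'E'
from h import *
go(544,3,120,90.5)
E
```

```text
turn z -3.2 shift [-281.6  -28.3   58. ]
```

Emit:
jog_arm(
  motion=[
    [0, 0, -3.2, -15, -1.5, 0, 38],
    [0, 0, 0, -30, -3, 0, 38],
    [0, 0, 0, -40, -4, 0, 38],
    [0, 0, 0, -45, -4.5, 0, 38],
    [0, 0, 0, -45, -4.5, 0, 38],
    [0, 0, 0, -40, -4, 0, 38],
    [0, 0, 0, -35, -3.5, 0, 38],
    [0, 0, 0, -20, -2, 0, 38],
    [0, 0, 0, -11.6, -1.3, 0, 38],
    [0, 0, 0, 0, 0, 0, 38],
  ],
)

```text
t: 32.3
eef_pos: [542.9, 3.1, 177.0]
tcp_rot: [-3.141, -0.0, 1.578]
ft_force: [0.1, 0.5, -4.1]
opening: 0.473
grip_force: 30.0
```

```bash
python3 - <<'E'
from h import *
go(544,3,116,90.5)
for c in ['scene','wrist']:
    col,W,d=grab(c,'stone_'+c)
    x,y,z=np.moveaxis(W,-1,0)
    ok=(z>25)&(z<42)&(abs(x-544)<60)&(abs(y-2)<125)
    print('holder stops',rect(W[ok]))
    hsv=cv2.cvtColor(col,cv2.COLOR_RGB2HSV)
    ok=(z>70)&(z<125)&(abs(x-544)<80)&(abs(y-2)<125)&(col[...,0]>1.5*col[...,1])
    if ok.sum()>20: print('stone',rect(W[ok]),np.median(z[ok]))
E
```

```text
turn z -0.1 shift [-0.1  1.1 61. ]
holder stops (array([544.5,   3.4]), array([ 77.3, 205.3]), 0.9)
stone (array([543.7,  41.7]), array([58.3, 75.5]), -1.0) 109.48622548116009
holder stops (array([543.1,   2.6]), array([ 75.1, 204.2]), 0.6)
stone (array([541.7,  13.3]), array([ 60.8, 130.3]), 1.0) 109.62828419737082
```

View pics/stone_wrist.png

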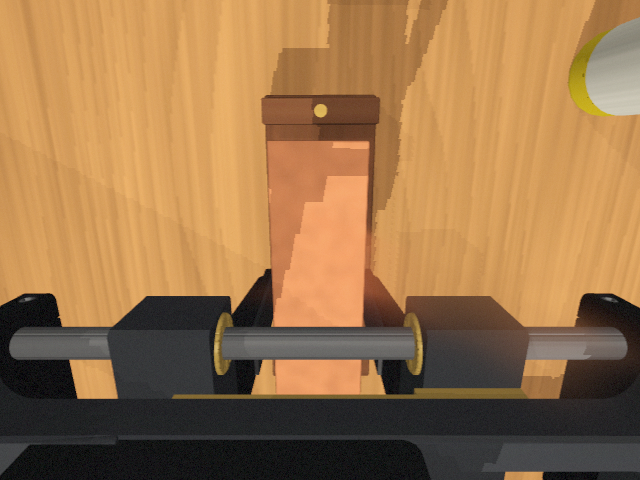

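The wrist view shows the stone held over the holder, in line with it, its far end at row 140 just inside the end stop at row 110. I'll lower it.

Emit:
jog_arm(
  motion=[
    [0, 0, 0, 0, 1, 20, 38],
    [0, 0, 0, 0, 0, 20, 38],
    [0, 0, 0, 0, 0, 14, 38],
    [0, 0, 0, 0, 0, 7, 38],
    [0, 0, 0, 0, 0, 1, 38],
    [0, 0, 0, 0, 0, 0, 38],
    [0, 0, 0, 0, 0, 0, 38],
  ],
)

```text
t: 33.28
eef_pos: [544.1, 3.1, 115.7]
tcp_rot: [3.141, 0.0, 1.579]
ft_force: [0.3, -0.7, -4.0]
opening: 0.472
grip_force: 30.0
```

Emit:
jog_arm(
  motion=[
    [0, 0, 0, 0, 0, 1, 38],
    [0, 0, 0, 0, 0, 0, 38],
  ],
)

```text
t: 33.52
eef_pos: [544.0, 3.1, 114.3]
tcp_rot: [3.141, -0.0, 1.579]
ft_force: [-0.2, 0.8, -4.6]
opening: 0.473
grip_force: 30.0
```

Emit:
jog_arm(
  motion=[
    [0, 0, 0, 0, 0, 1, 38],
    [0, 0, 0, 0, 0, 0, 38],
  ],
)

```text
t: 33.78
eef_pos: [543.9, 3.1, 113.1]
tcp_rot: [-3.141, -0.0, 1.579]
ft_force: [-0.4, -0.7, -3.5]
opening: 0.472
grip_force: 30.0
```

Emit:
jog_arm(
  motion=[
    [0, 0, 0, 0, 0, 1, 38],
    [0, 0, 0, 0, 0, 0, 38],
  ],
)

```text
t: 34.02
eef_pos: [543.9, 3.1, 112.1]
tcp_rot: [-3.142, -0.0, 1.579]
ft_force: [-0.7, 0.3, -4.2]
opening: 0.47
grip_force: 30.0
```

Emit:
jog_arm(
  motion=[
    [0, 0, 0, 0, 0, 1, 38],
    [0, 0, 0, 0, 0, 0, 38],
  ],
)

```text
t: 34.28
eef_pos: [544.0, 3.1, 111.6]
tcp_rot: [3.141, -0.0, 1.579]
ft_force: [-1.7, -0.2, 3.3]
opening: 0.473
grip_force: 30.0
```

Emit:
jog_arm(
  motion=[
    [0, 0, 0, 0, 0, 0, 62],
    [0, 0, 0, 0, 0, 0, 62],
    [0, 0, 0, 0, 0, 0, 62],
    [0, 0, 0, 0, 0, -20, 62],
    [0, 0, 0, 0, 0, -40, 62],
    [0, 0, 0, 0, 0, -40, 62],
    [0, 0, -9, 0, 0, 0, 62],
    [0, 0, -9, 0, 0, 0, 62],
    [0, 0, -9, 0, 0, 0, 62],
    [0, 0, 0, 0, 0, 0, 62],
  ],
)

```text
t: 35.52
eef_pos: [543.9, 3.1, 211.2]
tcp_rot: [3.141, -0.0, 2.049]
ft_force: [0.1, -0.5, -0.3]
opening: 0.653
grip_force: 0.0
```

```bash
python3 - <<'E'
from h import *
go(514,-205.4,200,117.5)
for c in ['scene','side']:
    col,W,d=grab(c)
    x,y,z=np.moveaxis(W,-1,0)
    ok=(z>38)&(z<52)&(abs(x-544)<60)&(abs(y-2)<125)
    print('stone',rect(W[ok]),np.median(z[ok]))
E
```

```text
turn z -0.1 shift [-171.2 -122.8   11.2]
stone (array([543. ,   4.1]), array([ 47.5, 150.2]), 0.7) 44.20547183626138
stone (array([542.3,   2.4]), array([ 48.7, 153.9]), 1.1) 44.10520591985221
```

Emit:
jog_arm(
  motion=[
    [0, 0, 0, -30, -21.5, 0, 62],
    [0, 0, 0, -45, -32.3, 0, 62],
    [0, 0, 0, -45, -32.3, 0, 62],
    [0, 0, 0, -35, -25.1, 5, 62],
    [0, 0, 0, -16.2, -11.6, 6, 62],
    [0, 0, 0, 0, 0, 0, 62],
    [0, 0, 0, 0, 0, 0, 62],
  ],
)

```text
t: 36.5
eef_pos: [514.1, -204.3, 200.2]
tcp_rot: [-3.142, -0.001, 2.05]
ft_force: [-0.6, 0.4, 0.0]
opening: 0.649
grip_force: 0.0
```

```bash
python3 - <<'E'
from h import *
go(514,-205.4,117,117.5)
E
```

```text
turn z -0.0 shift [-0.9 -0.5 83.2]
```

Emit:
jog_arm(
  motion=[
    [0, 0, 0, -0.9, -0.5, 33, 62],
    [0, 0, 0, 0, 0, 30, 62],
    [0, 0, 0, 0, 0, 15, 62],
    [0, 0, 0, 0, 0, 5, 62],
    [0, 0, 0, 0, 0, 0, 62],
    [0, 0, 0, 0, 0, 0, 40],
    [0, 0, 0, 0, 0, 0, 40],
    [0, 0, 0, 0, 0, 0, 40],
    [0, 0, 0, 0, 0, 0, 40],
  ],
)

```text
t: 37.62
eef_pos: [514.2, -206.6, 117.9]
tcp_rot: [3.141, 0.001, 2.05]
ft_force: [0.1, 0.7, 7.2]
opening: 0.485
grip_force: 29.8
```

Emit:
jog_arm(
  motion=[
    [0, 0, 0, 0, 0, -10, 40],
    [0, 0, 0, 0, 0, -25, 40],
    [0, 0, 0, 0, 0, -40, 40],
    [0, 0, 0, 0, 0, -25, 40],
    [0, 0, 0, 0, 0, 0, 40],
  ],
)

```text
t: 38.25
eef_pos: [514.0, -206.6, 218.7]
tcp_rot: [3.14, 0.002, 2.05]
ft_force: [0.7, -0.1, -4.7]
opening: 0.484
grip_force: 29.8
```

```bash
python3 - <<'E'
from h import *
go(505.8,329.5,120,117.4)
E
```

```text
turn z 0.1 shift [479.7 239.4  98.7]
```

Emit:
jog_arm(
  motion=[
    [0, 0, 0, 25, 12.5, 0, 40],
    [0, 0, 0, 40, 20, 0, 40],
    [0, 0, 0, 45, 22.5, 0, 40],
    [0, 0, 0, 45, 22.5, 0, 40],
    [0, 0, 0, 45, 22.5, 0, 40],
    [0, 0, 0, 45, 22.5, 0, 40],
    [0, 0, 0, 45, 22.5, 0, 40],
    [0, 0, 0, 45, 22.5, 0, 40],
    [0, 0, 0, 45, 22.5, 0, 40],
    [0, 0, 0, 45, 22.5, 0, 40],
  ],
)

```text
t: 39.5
eef_pos: [505.8, 270.1, 215.7]
tcp_rot: [-3.139, -0.0, 2.05]
ft_force: [-0.5, -0.3, -4.6]
opening: 0.482
grip_force: 29.8
```

Emit:
jog_arm(
  motion=[
    [0, 0, 0, 33, 16.4, 0, 40],
    [0, 0, 0, 16, 8, 0, 40],
    [0, 0, 0, 5.7, 2.5, 0, 40],
    [0, 0, 0, 0, 0, 0, 40],
    [0, 0, 0, 0, 0, 25, 40],
    [0, 0, 0, 0, 0, 25, 40],
    [0, 0, 0, 0, 0, 20, 40],
    [0, 0, 0, 0, 0, 0, 40],
    [0, 0, 0, 0, 0, 0, 40],
  ],
)

```text
t: 40.62
eef_pos: [505.6, 329.1, 148.0]
tcp_rot: [3.141, 0.0, 2.049]
ft_force: [0.4, -0.0, -3.5]
opening: 0.487
grip_force: 29.8
```

```bash
python3 - <<'E'
from h import *
go(505.8,329.5,117,117.4)
E
```

```text
turn z 0.0 shift [ 0.3  0.3 31. ]
```

Emit:
jog_arm(
  motion=[
    [0, 0, 0, 0.3, 0.3, 15, 40],
    [0, 0, 0, 0, 0, 11, 40],
    [0, 0, 0, 0, 0, 5, 40],
    [0, 0, 0, 0, 0, 0, 40],
    [0, 0, 0, 0, 0, 0, 40],
  ],
)

```text
t: 41.25
eef_pos: [505.4, 330.1, 116.4]
tcp_rot: [3.141, -0.0, 2.05]
ft_force: [-0.3, 0.6, -3.1]
opening: 0.484
grip_force: 29.8
```

Emit:
jog_arm(
  motion=[
    [0, 0, 0, 0, 0, 1, 40],
    [0, 0, 0, 0, 0, 0, 40],
  ],
)

```text
t: 41.5
eef_pos: [505.2, 330.0, 115.3]
tcp_rot: [3.141, -0.0, 2.05]
ft_force: [-0.9, 0.4, -3.9]
opening: 0.485
grip_force: 29.8
```

Emit:
jog_arm(
  motion=[
    [0, 0, 0, 0, 0, 1, 40],
    [0, 0, 0, 0, 0, 0, 40],
  ],
)

```text
t: 41.75
eef_pos: [505.3, 330.1, 114.9]
tcp_rot: [3.141, -0.0, 2.05]
ft_force: [-1.2, -0.3, 4.8]
opening: 0.481
grip_force: 29.8
```

Emit:
jog_arm(
  motion=[
    [0, 0, 0, 0, 0, 0, 62],
    [0, 0, 0, 0, 0, 0, 62],
    [0, 0, 0, 0, 0, 0, 62],
    [0, 0, 0, 0, 0, -20, 62],
    [0, 0, 0, 0, 0, -40, 62],
    [0, 0, 0, 0, 0, -40, 62],
    [0, 0, 0, 0, 0, 0, 62],
  ],
)

```text
t: 42.62
eef_pos: [506.0, 330.4, 217.1]
tcp_rot: [3.136, -0.0, 2.05]
ft_force: [0.6, -0.0, -0.4]
opening: 0.651
grip_force: 0.0
```

```bash
python3 - <<'E'
from h import *
go(521.4,-281.3,200,117.4)
col,W,d=grab('wrist')
try: print(fitjar(W,'jar_tall',(505,330),6))
except Exception as e: print(e)
E
```

```text
turn z 0.1 shift [-550.2 -267.9   17.1]
{'n': 'jar_tall', 'cap': (504.1, 329.9, 12.0), 'ang': np.float64(0.0), 'w': array([45.4, 45.3, 45. ]), 'hexc': array([503.8, 329.8]), 'zc': 85.0, 'npt': (944, 2692)}
```

Emit:
jog_arm(
  motion=[
    [0, 0, 0, -30, -14.6, 0, 62],
    [0, 0, 0, -50, -24.3, 0, 62],
    [0, 0, 0, -55, -26.8, 0, 62],
    [0, 0, 0, -55, -26.8, 0, 62],
    [0, 0, 0, -55, -26.8, 0, 62],
    [0, 0, 0, -55, -26.8, 0, 62],
    [0, 0, 0, -55, -26.8, 0, 62],
    [0, 0, 0, -55, -26.8, 0, 62],
    [0, 0, 0, -55, -26.8, 0, 62],
    [0, 0, 0, -45, -21.9, 0, 62],
  ],
)

```text
t: 43.92
eef_pos: [519.4, -239.3, 212.7]
tcp_rot: [-3.141, -0.002, 2.049]
ft_force: [-0.3, 0.2, -0.9]
opening: 0.651
grip_force: 0.0
```

Emit:
jog_arm(
  motion=[
    [0, 0, 0, -28, -13.6, 8, 62],
    [0, 0, 0, -12.2, -6, 8, 62],
    [0, 0, 0, 0, 0, 0, 62],
    [0, 0, 0, 0, 0, 0, 62],
  ],
)

```text
t: 44.42
eef_pos: [521.2, -280.6, 198.0]
tcp_rot: [-3.141, -0.001, 2.051]
ft_force: [-0.6, 0.6, 0.9]
opening: 0.649
grip_force: 0.0
```

```bash
python3 - <<'E'
from h import *
go(521.4,-281.3,117,117.4)
E
```

```text
turn z 0.1 shift [-0.8 -0.1 81. ]
```

Emit:
jog_arm(
  motion=[
    [0, 0, 0, -0.8, 0, 31, 62],
    [0, 0, 0, 0, 0, 30, 62],
    [0, 0, 0, 0, 0, 15, 62],
    [0, 0, 0, 0, 0, 5, 62],
    [0, 0, 0, 0, 0, 0, 62],
    [0, 0, 0, 0, 0, 0, 40],
    [0, 0, 0, 0, 0, 0, 40],
    [0, 0, 0, 0, 0, 0, 40],
    [0, 0, 0, 0, 0, 0, 40],
  ],
)

```text
t: 45.55
eef_pos: [521.7, -282.6, 117.9]
tcp_rot: [3.141, 0.001, 2.05]
ft_force: [-0.4, 1.1, 5.7]
opening: 0.482
grip_force: 30.0
```

Emit:
jog_arm(
  motion=[
    [0, 0, 0, 0, 0, -10, 40],
    [0, 0, 0, 0, 0, -25, 40],
    [0, 0, 0, 0, 0, -40, 40],
    [0, 0, 0, 0, 0, -40, 40],
    [0, 0, 0, 0, 0, 0, 40],
  ],
)

```text
t: 46.18
eef_pos: [522.0, -282.8, 235.1]
tcp_rot: [3.139, 0.004, 2.05]
ft_force: [1.0, -0.4, -3.7]
opening: 0.482
grip_force: 30.0
```

```bash
python3 - <<'E'
from h import *
go(503,280.1,120,117.4)
E
```

```text
turn z 0.1 shift [508.5 242.2 115.1]
```

Emit:
jog_arm(
  motion=[
    [0, 0, 0.1, 25, 11.9, 0, 40],
    [0, 0, 0, 40, 19, 0, 40],
    [0, 0, 0, 45, 21.4, 0, 40],
    [0, 0, 0, 45, 21.4, 0, 40],
    [0, 0, 0, 45, 21.4, 0, 40],
    [0, 0, 0, 45, 21.4, 0, 40],
    [0, 0, 0, 45, 21.4, 0, 40],
    [0, 0, 0, 45, 21.4, 0, 40],
    [0, 0, 0, 45, 21.4, 0, 40],
    [0, 0, 0, 45, 21.4, 0, 40],
  ],
)

```text
t: 47.42
eef_pos: [504.9, 189.3, 231.1]
tcp_rot: [-3.14, -0.0, 2.048]
ft_force: [1.0, -0.2, -2.7]
opening: 0.481
grip_force: 30.0
```

Emit:
jog_arm(
  motion=[
    [0, 0, 0, 45, 21.4, 0, 40],
    [0, 0, 0, 25, 11.9, 0, 40],
    [0, 0, 0, 10, 4.8, 0, 40],
    [0, 0, 0, 3, 1.5, 0, 40],
    [0, 0, 0, 0, 0, 0, 40],
    [0, 0, 0, 0, 0, 8, 40],
    [0, 0, 0, 0, 0, 0, 40],
    [0, 0, 0, 0, 0, 0, 40],
  ],
)

```text
t: 48.42
eef_pos: [502.8, 279.4, 224.2]
tcp_rot: [-3.141, -0.0, 2.048]
ft_force: [0.6, 0.8, -3.2]
opening: 0.484
grip_force: 30.0
```

```bash
python3 - <<'E'
from h import *
go(503,280.1,117,117.4)
E
```

```text
turn z -0.1 shift [  0.5   0.5 107.2]
```

Emit:
jog_arm(
  motion=[
    [0, 0, 0, 0, 0, 30, 40],
    [0, 0, 0, 0, 0, 35, 40],
    [0, 0, 0, 0, 0, 20, 40],
    [0, 0, 0, 0, 0, 12, 40],
    [0, 0, 0, 0, 0, 6, 40],
    [0, 0, 0, 0, 0, 2, 40],
    [0, 0, 0, 0, 0, 0, 40],
    [0, 0, 0, 0, 0, 0, 40],
  ],
)

```text
t: 49.42
eef_pos: [502.9, 279.8, 119.8]
tcp_rot: [3.141, 0.0, 2.048]
ft_force: [0.1, -0.3, -3.3]
opening: 0.484
grip_force: 30.0
```

```bash
python3 - <<'E'
from h import *
go(503.1,283.1,116,117.4)
print(env.state()['eef_pos'],env.state()['ft_force'])
col,W,d=grab('scene','scene5')
try: print(fitjar(W,'jar_tall',(505,330),6))
except Exception as e: print(e)
cv2.imwrite('pics/scene5c.png',cv2.resize(col[220:380,380:580,::-1],None,fx=4,fy=3.7,interpolation=cv2.INTER_CUBIC)[:600,:800])
E
```

```text
turn z -0.0 shift [2.8 1.7 3.8]
[502.86915335 279.84413173 119.79424257] [ 0.05003886 -0.34668356 -3.33267964]
{'n': 'jar_tall', 'cap': (495.9, 335.8, 2.5), 'ang': np.float64(-19.0), 'w': array([28.7, 10. , 31.8]), 'hexc': array([492.1, 343.7]), 'zc': 85.4, 'npt': (4, 59)}
```

View pics/scene5c.png

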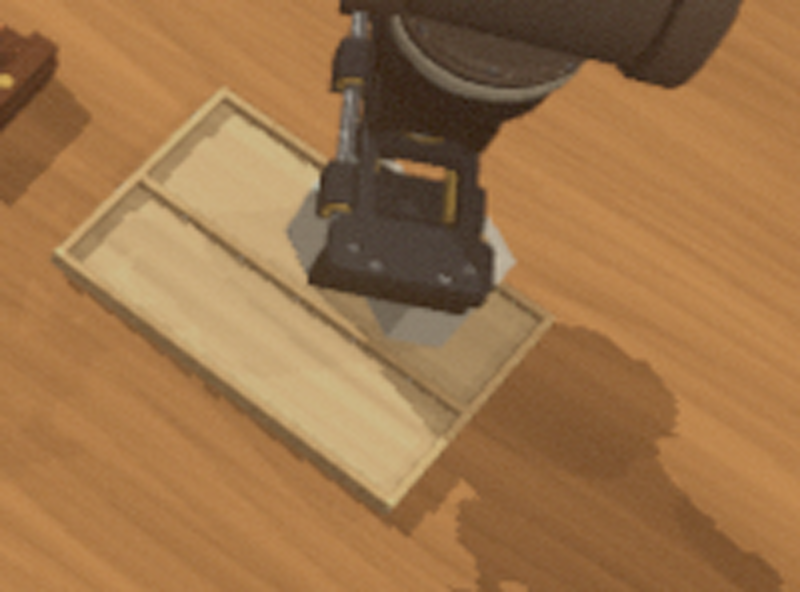

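The crop shows the mid jar held in the front lane at about (310,230), a little to the right of the tall jar at (430,310). Now I'll lower it close to the floor and slide it left until they touch.

Emit:
jog_arm(
  motion=[
    [0, 0, 0, 0, 0, 2.5, 40],
    [0, 0, 0, 0, 0, 0, 40],
    [0, 0, 0, 1.3, 0.7, 0, 40],
    [0, 0, 0, 0, 0, 0, 40],
  ],
)

```text
t: 49.98
eef_pos: [502.7, 281.4, 116.8]
tcp_rot: [3.141, -0.0, 2.048]
ft_force: [0.2, -0.2, -2.4]
opening: 0.483
grip_force: 30.0
```

Emit:
jog_arm(
  motion=[
    [0, 0, 0, 0.9, 0.5, 0, 40],
    [0, 0, 0, 0, 0, 0, 40],
  ],
)

```text
t: 50.22
eef_pos: [502.7, 282.4, 116.8]
tcp_rot: [3.141, -0.0, 2.048]
ft_force: [0.2, 0.5, -3.3]
opening: 0.482
grip_force: 30.0
```

Emit:
jog_arm(
  motion=[
    [0, 0, 0, 0.9, 0.5, 0, 40],
    [0, 0, 0, 0, 0, 0, 40],
  ],
)

```text
t: 50.48
eef_pos: [502.7, 283.3, 116.8]
tcp_rot: [-3.142, -0.0, 2.048]
ft_force: [-0.0, -0.1, -2.4]
opening: 0.483
grip_force: 30.0
```

Emit:
jog_arm(
  motion=[
    [0, 0, 0, 0.7, 0.4, 0, 40],
    [0, 0, 0, 0, 0, 0, 40],
  ],
)

```text
t: 50.72
eef_pos: [502.7, 283.9, 116.7]
tcp_rot: [-3.141, 0.0, 2.048]
ft_force: [-0.2, -2.5, -0.8]
opening: 0.479
grip_force: 30.0
```

Emit:
jog_arm(
  motion=[
    [0, 0, 0, 0.5, 0.3, 0, 40],
    [0, 0, 0, 0, 0, 0, 40],
  ],
)

```text
t: 50.98
eef_pos: [502.7, 284.6, 116.7]
tcp_rot: [-3.141, -0.0, 2.048]
ft_force: [-1.1, -4.4, -1.7]
opening: 0.478
grip_force: 30.0
```

Contact. I'll lower, release and lift, then fetch the low jar.

Emit:
jog_arm(
  motion=[
    [0, 0, 0, 0, 0, 1, 40],
    [0, 0, 0, 0, 0, 0.8, 40],
    [0, 0, 0, 0, 0, 0, 40],
    [0, 0, 0, 0, 0, 0, 40],
  ],
)

```text
t: 51.48
eef_pos: [502.9, 284.8, 114.9]
tcp_rot: [3.141, -0.0, 2.048]
ft_force: [-0.6, -2.3, -2.6]
opening: 0.483
grip_force: 30.0
```

Emit:
jog_arm(
  motion=[
    [0, 0, 0, 0, 0, 0.5, 40],
    [0, 0, 0, 0, 0, 0, 40],
  ],
)

```text
t: 51.72
eef_pos: [502.9, 284.8, 114.8]
tcp_rot: [3.141, -0.0, 2.048]
ft_force: [-1.6, -2.1, 5.4]
opening: 0.482
grip_force: 30.0
```

Emit:
jog_arm(
  motion=[
    [0, 0, 0, 0, 0, 0, 60],
    [0, 0, 0, 0, 0, 0, 60],
    [0, 0, 0, 0, 0, 0, 60],
    [0, 0, 0, 0, 0, -20, 60],
    [0, 0, 0, 0, 0, -40, 60],
    [0, 0, 0, 0, 0, -40, 60],
    [0, 0, 0, 0, 0, 0, 60],
  ],
)

```text
t: 52.6
eef_pos: [503.6, 285.1, 217.2]
tcp_rot: [3.136, 0.0, 2.048]
ft_force: [-0.6, -0.3, -0.0]
opening: 0.634
grip_force: 0.0
```

```bash
python3 - <<'E'
from h import *
go(531.4,-354.5,200,117.4)
E
```

```text
turn z -0.0 shift [-580.6 -269.6   17.2]
```

Emit:
jog_arm(
  motion=[
    [0, 0, 0, -30, -13.9, 0, 62],
    [0, 0, 0, -50, -23.2, 0, 62],
    [0, 0, 0, -55, -25.6, 0, 62],
    [0, 0, 0, -55, -25.6, 0, 62],
    [0, 0, 0, -55, -25.6, 0, 62],
    [0, 0, 0, -55, -25.6, 0, 62],
    [0, 0, 0, -55, -25.6, 0, 62],
    [0, 0, 0, -55, -25.6, 0, 62],
    [0, 0, 0, -55, -25.6, 0, 62],
    [0, 0, 0, -55, -25.6, 0, 62],
  ],
)

```text
t: 53.85
eef_pos: [526.5, -290.3, 213.3]
tcp_rot: [-3.141, -0.001, 2.048]
ft_force: [0.1, 0.3, 0.1]
opening: 0.651
grip_force: 0.0
```

Emit:
jog_arm(
  motion=[
    [0, 0, 0, -35, -16.3, 8, 62],
    [0, 0, 0, -18, -8.4, 8, 62],
    [0, 0, 0, -7, -3.2, 0, 62],
    [0, 0, 0, 0, 0, 0, 62],
    [0, 0, 0, 0, 0, 0, 62],
  ],
)

```text
t: 54.48
eef_pos: [530.0, -353.2, 198.8]
tcp_rot: [3.141, 0.0, 2.05]
ft_force: [-0.0, -0.1, 0.0]
opening: 0.651
grip_force: 0.0
```

```bash
python3 - <<'E'
from h import *
go(531.4,-354.5,117.5,117.4)
E
```

```text
turn z 0.0 shift [-1.8  0.6 81.3]
```

Emit:
jog_arm(
  motion=[
    [0, 0, 0, -1.8, 0.6, 31, 62],
    [0, 0, 0, 0, 0, 30, 62],
    [0, 0, 0, 0, 0, 16, 62],
    [0, 0, 0, 0, 0, 6, 62],
    [0, 0, 0, 0, 0, 0, 62],
    [0, 0, 0, 0, 0, 0, 40],
    [0, 0, 0, 0, 0, 0, 40],
    [0, 0, 0, 0, 0, 0, 40],
    [0, 0, 0, 0, 0, 0, 40],
  ],
)

```text
t: 55.6
eef_pos: [531.3, -355.9, 116.1]
tcp_rot: [3.141, 0.001, 2.048]
ft_force: [-0.1, 1.5, 6.2]
opening: 0.482
grip_force: 30.0
```

Emit:
jog_arm(
  motion=[
    [0, 0, 0, 0, 0, -10, 40],
    [0, 0, 0, 0, 0, -25, 40],
    [0, 0, 0, 0, 0, -40, 40],
    [0, 0, 0, 0, 0, -40, 40],
    [0, 0, 0, 0, 0, 0, 40],
  ],
)

```text
t: 56.22
eef_pos: [531.6, -356.2, 233.7]
tcp_rot: [3.14, 0.005, 2.048]
ft_force: [-0.2, -0.9, -2.7]
opening: 0.478
grip_force: 30.0
```

```bash
python3 - <<'E'
from h import *
go(501.0,234.5,120,117.4)
E
```

```text
turn z -0.0 shift [538.5 244.7 113.7]
```

Emit:
jog_arm(
  motion=[
    [0, 0, 0, 25, 11.4, 0, 40],
    [0, 0, 0, 40, 18.2, 0, 40],
    [0, 0, 0, 45, 20.4, 0, 40],
    [0, 0, 0, 45, 20.4, 0, 40],
    [0, 0, 0, 45, 20.4, 0, 40],
    [0, 0, 0, 45, 20.4, 0, 40],
    [0, 0, 0, 45, 20.4, 0, 40],
    [0, 0, 0, 45, 20.4, 0, 40],
    [0, 0, 0, 45, 20.4, 0, 40],
    [0, 0, 0, 45, 20.4, 0, 40],
  ],
)

```text
t: 57.48
eef_pos: [506.3, 111.8, 229.6]
tcp_rot: [-3.14, -0.001, 2.048]
ft_force: [-0.1, -0.2, -1.5]
opening: 0.482
grip_force: 30.0
```

Emit:
jog_arm(
  motion=[
    [0, 0, 0, 45, 20.4, 0, 40],
    [0, 0, 0, 45, 20.4, 0, 40],
    [0, 0, 0, 15, 6.8, 0, 40],
    [0, 0, 0, 8, 3.7, 0, 40],
    [0, 0, 0, 0, 0, 0, 40],
    [0, 0, 0, 0, 0, 8, 40],
    [0, 0, 0, 0, 0, 0, 40],
    [0, 0, 0, 0, 0, 0, 40],
  ],
)

```text
t: 58.48
eef_pos: [500.8, 233.8, 222.4]
tcp_rot: [-3.141, -0.0, 2.048]
ft_force: [0.1, -0.2, -2.2]
opening: 0.481
grip_force: 30.0
```

```bash
python3 - <<'E'
from h import *
go(500.8,234.9,118,117.4)
E
```

```text
turn z -0.1 shift [  1.    0.5 104.4]
```

Emit:
jog_arm(
  motion=[
    [0, 0, 0, 0, 0, 30, 40],
    [0, 0, 0, 0, 0, 35, 40],
    [0, 0, 0, 0, 0, 20, 40],
    [0, 0, 0, 0, 0, 12, 40],
    [0, 0, 0, 0, 0, 6, 40],
    [0, 0, 0, 0, 0, 2, 40],
    [0, 0, 0, 0, 0, 0, 40],
    [0, 0, 0, 0, 0, 0, 40],
  ],
)

```text
t: 59.48
eef_pos: [500.8, 234.3, 118.0]
tcp_rot: [3.141, 0.0, 2.048]
ft_force: [-0.0, 0.3, -1.7]
opening: 0.484
grip_force: 30.0
```

Emit:
jog_arm(
  motion=[
    [0, 0, 0, 0.8, 0.4, 2, 40],
    [0, 0, 0, 0, 0, 0, 40],
    [0, 0, 0, 0, 0, 0, 40],
  ],
)

```text
t: 59.85
eef_pos: [500.7, 235.2, 115.5]
tcp_rot: [3.142, -0.0, 2.048]
ft_force: [-0.1, 0.5, -1.9]
opening: 0.485
grip_force: 30.0
```

Emit:
jog_arm(
  motion=[
    [0, 0, 0, 1.3, 0.7, 0.6, 40],
    [0, 0, 0, 0, 0, 0, 40],
    [0, 0, 0, 0.9, 0.5, 0, 40],
    [0, 0, 0, 0, 0, 0, 40],
  ],
)

```text
t: 60.35
eef_pos: [500.7, 237.7, 114.8]
tcp_rot: [3.142, -0.0, 2.048]
ft_force: [0.3, -0.1, -1.4]
opening: 0.482
grip_force: 30.0
```

Emit:
jog_arm(
  motion=[
    [0, 0, 0, 0.6, 0.3, 0, 40],
    [0, 0, 0, 0, 0, 0, 40],
  ],
)

```text
t: 60.6
eef_pos: [500.7, 238.1, 114.9]
tcp_rot: [-3.141, 0.0, 2.048]
ft_force: [0.8, -4.8, -1.3]
opening: 0.483
grip_force: 30.0
```

Emit:
jog_arm(
  motion=[
    [0, 0, 0, 0.6, 0.3, 0, 40],
    [0, 0, 0, 0, 0, 0, 40],
  ],
)

```text
t: 60.85
eef_pos: [500.7, 238.8, 114.8]
tcp_rot: [-3.141, 0.0, 2.048]
ft_force: [1.0, -4.6, -0.1]
opening: 0.478
grip_force: 30.0
```

Contact. Lower and release.

Emit:
jog_arm(
  motion=[
    [0, 0, 0, 0, 0, 1, 40],
    [0, 0, 0, 0, 0, 0.8, 40],
    [0, 0, 0, 0, 0, 0, 40],
    [0, 0, 0, 0, 0, 0, 40],
  ],
)

```text
t: 61.35
eef_pos: [500.6, 238.8, 113.1]
tcp_rot: [-3.141, 0.0, 2.048]
ft_force: [1.5, -5.0, 0.9]
opening: 0.485
grip_force: 30.0
```

Emit:
jog_arm(
  motion=[
    [0, 0, 0, 0, 0, 0.7, 40],
    [0, 0, 0, 0, 0, 0, 40],
  ],
)

```text
t: 61.6
eef_pos: [500.6, 238.8, 113.1]
tcp_rot: [3.141, 0.0, 2.048]
ft_force: [-3.1, -5.7, 10.0]
opening: 0.48
grip_force: 30.0
```

Emit:
jog_arm(
  motion=[
    [0, 0, 0, 0, 0, 0, 60],
    [0, 0, 0, 0, 0, 0, 60],
    [0, 0, 0, 0, 0, 0, 60],
    [0, 0, 0, 0, 0, -20, 60],
    [0, 0, 0, 0, 0, -40, 60],
    [0, 0, 0, 0, 0, -40, 60],
    [0, 0, 0, 0, 0, -40, 60],
    [0, 0, 0, -50, -25, -40, 60],
    [0, 0, 0, -50, -25, 0, 60],
    [0, 0, 0, -50, -25, 0, 60],
  ],
)

```text
t: 62.85
eef_pos: [502.8, 75.0, 289.2]
tcp_rot: [3.14, 0.0, 2.049]
ft_force: [1.1, -0.5, 0.7]
opening: 0.628
grip_force: 0.0
```

Emit:
jog_arm(
  motion=[
    [0, 0, 0, -50, -25, 0, 60],
    [0, 0, 0, -50, -25, 0, 60],
    [0, 0, 0, -30, -15, 0, 60],
    [0, 0, 0, 0, 0, 0, 60],
    [0, 0, 0, 0, 0, 0, 60],
  ],
)

```text
t: 63.48
eef_pos: [504.8, -68.4, 288.6]
tcp_rot: [-3.142, -0.0, 2.048]
ft_force: [-0.2, 0.8, -0.0]
opening: 0.633
grip_force: 0.0
```

```bash
python3 - <<'E'
from h import *
c0=np.array([536.2,281.]);t=np.radians(-2.6);R=np.array([[np.cos(t),-np.sin(t)],[np.sin(t),np.cos(t)]])
for c in ['scene','side']:
    col,W,d=grab(c,c+'6')
    x,y,z=np.moveaxis(W,-1,0)
    for n,p in [('jar_tall',(505,331)),('jar_mid',(503,285)),('jar_low',(501,239))]:
        M=W.copy();M[abs(y-p[1])>23.5]=np.nan
        try:
            f=fitjar(M,n,p,6);print(f,'tray',((np.array(f['cap'][:2])-c0)@R).round(1))
        except Exception as e: print(n,e)
    ok=(z>38)&(z<52)&(abs(x-544)<60)&(abs(y-2)<125)
    print('stone',rect(W[ok]),np.median(z[ok]))
    ok=(z>25)&(z<36)&(abs(x-544)<60)&(abs(y-2)<125)&(abs(y-2)>85)
    print('stops',rect(W[ok]))
cv2.imwrite('pics/side6c.png',cv2.resize(col[160:260,110:250,::-1],None,fx=5,fy=5,interpolation=cv2.INTER_CUBIC))
E
```

```text
{'n': 'jar_tall', 'cap': (505.4, 331.6, 12.3), 'ang': np.float64(-5.5), 'w': array([44.4, 45.6, 46.2]), 'hexc': array([505. , 331.9]), 'zc': 85.4, 'npt': (120, 348)} tray [-33.1  49.2]
{'n': 'jar_mid', 'cap': (502.0, 286.0, 16.7), 'ang': np.float64(0.5), 'w': array([44.4, 45.3, 46.3]), 'hexc': array([502.6, 285.5]), 'zc': 73.5, 'npt': (199, 231)} tray [-34.4   3.4]
{'n': 'jar_low', 'cap': (499.4, 242.0, 22.1), 'ang': np.float64(-5.5), 'w': array([44.7, 44.7, 42.1]), 'hexc': array([500.9, 240.4]), 'zc': 61.3, 'npt': (315, 105)} tray [-35.  -40.6]
stone (array([542.6,  15. ]), array([ 48.5, 172.7]), 0.7) 44.2335842494665
stops (array([544.1,   3.5]), array([ 75.9, 204.9]), 0.7)
{'n': 'jar_tall', 'cap': (503.6, 328.8, 12.8), 'ang': np.float64(0.0), 'w': array([43.8, 45. , 46.8]), 'hexc': array([505. , 329.3]), 'zc': 85.1, 'npt': (56, 152)} tray [-34.7  46.3]
{'n': 'jar_mid', 'cap': (504.0, 289.5, 22.1), 'ang': np.float64(-1.0), 'w': array([41.7, 44.5, 47. ]), 'hexc': array([501.4, 283.4]), 'zc': 72.8, 'npt': (118, 128)} tray [-32.6   7. ]
{'n': 'jar_low', 'cap': (498.2, 240.4, 25.7), 'ang': np.float64(0.0), 'w': array([42.1, 45.8, 43.9]), 'hexc': array([497.8, 236.4]), 'zc': 61.0, 'npt': (197, 94)} tray [-36.1 -42.3]
stone (array([543.4,   2.1]), array([ 48.3, 154.2]), -0.4) 44.22938688337217
stops (array([543.4,   1.2]), array([ 77.1, 207.4]), 1.0)
```

View pics/scene6.png

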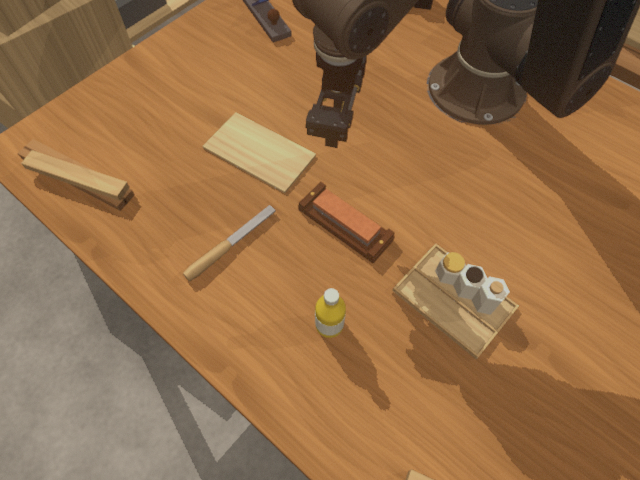

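View pics/side6c.png

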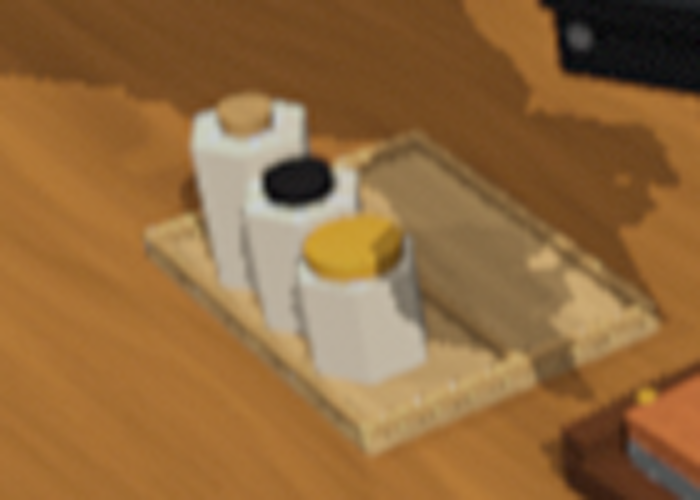

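The views show tall, mid and low packed left to right in the front lane (tray x about -34 mm, spaced about 46 mm). The stone lies in the holder, and the glue bottle and chisel are where they started. I'll hand the job in.

```bash
python3 -c "
from cell import env
print(env.job_done())"
```

```text
the job is handed in; nothing more can be done
None
```

I handed the job in at about 64 s of the 152 s allowed, with no verdict returned: the last camera check showed the stone flat in the holder and the jars packed tall, mid, low from left to right in the front lane, with the glue bottle and chisel where they started.

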